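# Hook the pen rest into the slat panel and lay the label marker in it

## Robot

A 6-joint arm with a two-finger parallel gripper is mounted at the origin on a cart in front of the work surface, level with it; the furniture and walls round the work are solid. World frame = base frame: x ahead of the robot, y to its left, z up, the work surface at z = 0. Lengths are in mm, angles in rad, forces in N, time in s.
With the tool pointing down it reaches from about 300 to 850 mm from the base axis. Payload 4.2 kg.
Tool frame: the origin (TCP) lies at the very end of the fingers, on their centre line; the grasp point (between the pads) lies 19 mm behind it (env.grip_point_offset is the distance from the TCP to the grasp point, in mm); y points along the fingers, x is the direction in which the jaws open and shut, and the axes are right-handed (so a half turn about y gives the same grasp; the last joint's range is limited). The gripper opens to 91 mm and grips with 3 to 60 N. Pads are 32 mm wide; open, the fingers measure 118 mm over their backs; the gripper's body (76 mm by 178 mm) begins 60 mm behind the grasp point.
Start: joints at [1.109, 0.32, 1.565, -0, 1.257, -0.02], TCP at [245.856, 519.806, 213.976] pointing down, gripper open.
Joint ranges: [-3.11, 3.11], [-0.84, 2.01], [0.21, 2.61], [-1.34, 4.49], [0.05, 2.63], [-2.56, 2.56]. Speed limits (rad/s): [2.57, 2.57, 3.14, 3.14, 3.14, 3.14].

## Interface

Orientations are given as a rotation vector (axis times angle).
In Python, from workcell import env, cams, finder gives the robot as it stands.
- The arm moves only by the tool play_rows, never from a script. Its argument "increments" is a list of rows, each a list of 7 numbers: the turn, a rotation vector about the tool's x, y, z in degrees, then the shift along the tool's x, y, z in mm, then the finger opening in mm, from 0 to 91.2. In form: [[rx, ry, rz, tx, ty, tz, hand], ...]. A call has exactly 10 rows; each row shifts and turns the commanded pose from where the row before left it, along the tool's axes as they then stand; what a row does not reach is not made up. A row lasts 1/10 s, in which the tool goes at most 50 mm and 8.59 degrees, less where a joint would pass 70% of its speed; a pose out of reach is approached as far as the arm can. A call with a gripper value outside its range is refused whole. The fingers move at their own pace and stop on an object; the grip force is fixed at half the most. Time passes only in rows, so rows that do not move let the fingers close, or fill a call up. It gives the time, the measured TCP pose, the force and the opening at its end, in the units of the state.
- env.observe(): the state, without advancing time (a new reading comes with each control period).
- cams.grab_frame(name): name is "scene" or "side" or "wrist"; returns a dict with "pixels" (420x560x3 uint8, red, green, blue), "vertical_fov" (degrees; the focal length in pixels is half the picture's height over the tangent of half this angle, whatever the lens; pixels are square), "cx", "cy" (the principal point, pixels), "rvec" (rotation vector, rad) and "tvec" (3), from world to camera coordinates, as OpenCV has them; the wrist camera has in their place "T_tool_cam" (4x4, takes a point from camera to tool coordinates, whose origin is the TCP and whose axes are the tool frame's). Camera axes: x right, y down, z forward; pixel columns grow to the right and rows downward; lengths in mm; the calibration is good to about 2 mm. A picture is of the moment at which its call begins: read the wrist's pose just before it. There is no depth.
- env.job_done(): hands the job in, once; it reports no verdict.
Trained networks look in a picture, given as the dict that the camera call returned (one of the last four; its "shot" number tells which), for a name from the list of things; names that differ only in an ending like _2 or _b are one class to them, and where a whole thing is asked for, a point or a joint stands for the part that bears it (a point fixed in the world has none). Each returns a list of dicts, best first, with "p" (0 to 1); they miss things now and then, are a little off and sometimes report something else, mostly with a low value. They report only what shows in the picture. A call takes as long as a camera call.
- finder.outline_of(thing, picture): "pixels" (420x560 bool, what is visible of it) and "uv" ([column, row] in pixels, amid what is visible of it).
The state is a dict: "t": time; "joint_positions": joint angles; "qd": joint speeds; "effort": joint torques, N m; "tool_pos": TCP position; "orientation": TCP orientation; "ft_force": force on the tool from outside, world axes, zero at the start; "moment": the same for the moment, N m; "width": finger opening in mm.
Only numpy, scipy, OpenCV 4.12 (cv2) and the standard library are available. Lean on these libraries where they do the work, as an engineer would, in place of code of your own. Each camera call takes 0.05 s, during which the arm holds its last target.

## Task

Hang the loose yellow pen rest in the upper slot of the slat panel, on the free stretch beside the tape roll: enter its hook with the front tipped up, swing it down flat against the panel and, still holding it, press it firmly down until it bears home. Then lay the label marker across it with the white barrel in both V notches, letting it settle there before you let go, and leave the bottle, the cup and the screwdriver where they are.

Things in the scene. Friction and masses are not known exactly. Their poses are not given: they have to be found in the camera images.
- slat_panel: Fixed aluminium slat panel, 380 wide, 248 high, 27 thick, on two dark posts; feet 6 high reach 35 in front of the face at y = -150 and +150. Origin: on the bench in the plane of its front face, mid width; x into the panel (away from robot), y left, z up. Two level slots run its full width, mouths at z = 85 to 100 (lower) and 185 to 200 (upper), lips 3 thick, a wider cavity behind.
- slot_free (a point): Point on the lower edge of the upper slot's mouth, in the plane of the panel's face; axes as the panel's. Behind the 3 mm lips the slot's cavity reaches 14 above and 8 below the mouth and back to x = 24. Free stretch: from 135 to its right to 120 to its left, where the fixed tape roll hangs
- label_tape: Fixed bystander: blue tape roll, 100 across, on a dark peg hook of the panel (at y = +115, z 80 to 180 there; peg reaches 56 in front of the face). Its own z points into the panel; origin at the centre of its front side
- pen_rest: Loose yellow sheet-steel pen rest, 0.11 to 0.22 kg, standing on the bench, open front to the robot. Origin: mid width, lower edge, rear face of back plate; x rearwards, y left, z up. Plate x = -3 to 0, 62 high. Two cheeks 3 thick (50 over them, 44 between) run to x = -90; grip them across y at x = -50 to -20, z = 10 to 40. No floor or front. Hung home, its origin is at panel x = 0, z = 127, axes parallel.
- hook (a point): On the pen rest at x = 0, z = 58: root of the hook on its underside; axes as the rest's. From here a tongue 46 wide, 4 thick runs rearwards to x = 8; at its end a lip, x = 5 to 8, stands up to z = 20. Hung home this point lies on the slot's lower mouth edge (height of slot_free, x = 0), with 2 of play in x, 2.5 degrees in tilt; to bear home it is pressed down with about 10 N (8 to 20)
- hook_tip (a point): Top of the hook's lip, at x = 6.5, z = 20 from point hook. The lip is higher than the mouth: it passes with the front tipped up 35 to 40 degrees (38 best, under 25 impossible), on a line climbing 45 degrees as it goes in, with 1 to 1.5 of play: hook goes from x = -24, z = -10 to x = -8, z = +6 of slot_free, then swings down to x = 0, z = 0 as the tilt goes to 0
- notches (a point): Midway between the bottoms of the two V notches in the upper edges of the rest's cheeks, at x = -66, z = 34 of the rest; axes as the rest's. 90 degree V, 14 deep, 28 wide at the top; cheek edges at both sides of it at z = 48 of the rest, rising to 58 at the back plate
- marker: Loose felt marker, 130 long, 20 g, lying on the bench. Origin: on its underside, mid length; y along it, z up. Round white barrel 11 across, y = -25 to +65; blue cap 12 wide, 13 thick with flat sides, y = -65 to -26. Balances at about y = -7
- barrel (a point): On the marker's axis, 7 above its underside, at y = +7.5 on the white barrel: grip here. It should come to lie midway between the notches (so the cap stays outside the cheeks), 8 above their bottoms
- cleaner_bottle: Loose bystander: white dropper bottle with red cap, 55 across, 122 high; origin under its centre
- cup_red: Loose bystander: black round cup of red parts, 96 across, 72 high; origin under its centre
- screwdriver: Loose bystander: small screwdriver with red handle, 178 long (its y), 23 high, lying on the bench; origin under mid length

How it is judged (in metres and radians):
On the way, in this order (a step that is already met when the one before it is completed fails the run):
1. the pen rest sits home in the upper slot, flat against the panel, and the gripper still holds it and presses it down (x of pen_rest in the frame of slat_panel between -0.004 and 0.004 m and z of pen_rest in the frame of slat_panel between 0.124 and 0.13 m and y of pen_rest in the frame of slot_free between -0.12 and 0.1 m and angle between the z axis of pen_rest and the z axis of slat_panel, either way round below 0.08 rad and angle between the y axis of pen_rest and the y axis of slat_panel, either way round below 0.08 rad and angle between pen_rest's own z axis and vertical below 0.09 rad and contact force between the fingers and pen_rest above 1 N and contact force between pen_rest and slat_panel above 6 N), for 0.2 s.
2. the marker's barrel lies settled in both notches while the gripper still holds it (x of barrel in the frame of notches between -0.003 and 0.003 m and z of barrel in the frame of notches between 0.005 and 0.0105 m and y of barrel in the frame of notches between -0.012 and 0.012 m and angle between the y axis of marker and the y axis of pen_rest, either way round below 0.08 rad and contact force between the fingers and marker above 0.5 N), for 0.2 s.
At the end, for the whole second after the job is handed in: Rest in the upper slot's free stretch: origin within 4 mm of the face, 3 mm of seated height, axes within 4.5 deg. Marker in both notches: barrel point within 3 mm fore and aft, 12 mm sideways, 5 to 10.5 mm above their bottoms, parallel within 4.5 deg. Both let go, at rest (x of pen_rest in the frame of slat_panel between -0.004 and 0.004 m and z of pen_rest in the frame of slat_panel between 0.124 and 0.13 m and y of pen_rest in the frame of slot_free between -0.12 and 0.1 m and angle between the z axis of pen_rest and the z axis of slat_panel, either way round below 0.08 rad and angle between the y axis of pen_rest and the y axis of slat_panel, either way round below 0.08 rad and angle between pen_rest's own z axis and vertical below 0.09 rad and x of barrel in the frame of notches between -0.003 and 0.003 m and z of barrel in the frame of notches between 0.005 and 0.0105 m and y of barrel in the frame of notches between -0.012 and 0.012 m and angle between the y axis of marker and the y axis of pen_rest, either way round below 0.08 rad and linear speed of each of pen_rest, marker below 0.02 m/s); the robot touches nothing.
It fails at once if the cleaner bottle is pushed away by more than 3 cm or knocked over (distance of cleaner_bottle from where it was at the start of the episode above 0.03 m or angle between cleaner_bottle's own z axis and vertical above 0.5 rad).
It fails at once if the cup of red parts is pushed away by more than 3 cm or knocked over (distance of cup_red from where it was at the start of the episode above 0.03 m or angle between cup_red's own z axis and vertical above 0.5 rad).
It fails at once if the screwdriver is pushed away by more than 3 cm (distance of screwdriver from where it was at the start of the episode above 0.03 m).
It also fails if it takes over 70 s, if anything falls off the work surface, if the arm or the gripper's body presses on something with over 40 N, if the wrist force passes 120 N, or if a joint passes its speed limit or range.

## Working session

There is one attempt and no reset: what is moved stays moved. The work goes in short steps, Python scripts to look and compute and a tool call to move; the robot and the scene stay as the last step left them, time stands still between calls to the robot, and variables do not carry over. Pictures are saved under pics/ and viewed, and the job is handed in when it is done.

Besides the shell and the picture viewer there is one more tool, called after "Call:" in YAML: its name, and indented under it one key for each argument. play_rows: Moves the arm, as the interface text tells. Its arguments: {"type":"object","properties":{"increments":{"type":"array"}},"required":["increments"]}

```bash
ls; mkdir -p pics; python3 - <<'E'
from workcell import env,cams,finder
import cv2
print(env.observe())
for n in ["scene","side","wrist"]:
    f=cams.grab_frame(n)
    cv2.imwrite(f"pics/{n}0.png",f["pixels"][:,:,::-1])
    print(n,{k:v for k,v in f.items() if k!="pixels"})
E
```

```text
pics
{'t': 0.0, 'joint_positions': array([ 1.10900116e+00,  3.20299768e-01,  1.56568081e+00, -2.12190839e-05,
        1.25742343e+00, -1.99753209e-02]), 'qd': array([-0.00030659,  0.00037024,  0.00068834, -0.00167384,  0.00067277,
        0.00201098]), 'effort': array([ 8.23901792e-05, -4.12466955e+01, -2.31970382e+01,  7.26745580e-02,
        4.60433867e-02, -1.62237029e-04]), 'tool_pos': array([245.6234431 , 519.32560803, 213.11509171]), 'orientation': array([-1.38738359, -0.8767655 ,  0.87929125]), 'ft_force': array([ 0.43876935, -0.66190618, -0.12085771]), 'moment': array([ 0.03054894, -0.02697795, -0.02826592]), 'width': 91.21686644471035}
scene {'vertical_fov': 43.988413204987154, 'cx': 274.67484639996053, 'cy': 210.82578972143486, 'rvec': array([ 1.93134915, -1.24139621,  0.58960318]), 'tvec': array([-227.15592404,  448.69641678,  956.06850644]), 'shot': 1}
side {'vertical_fov': 42.70049248464425, 'cx': 281.25220277983686, 'cy': 210.30158184493814, 'rvec': array([ 2.41067227,  0.03167064, -0.00401598]), 'tvec': array([-603.02103672,   79.28809531, 1458.40459313]), 'shot': 2}
wrist {'vertical_fov': 62.760092199589074, 'cx': 280.45744235809786, 'cy': 212.11657263344532, 'T_tool_cam': array([[ 9.99999678e-01,  5.52419343e-04,  5.81864697e-04,
         6.58804900e-01],
       [-3.93706202e-04, -2.94043781e-01,  9.55791871e-01,
        -1.72491257e+02],
       [ 6.99091612e-04, -9.55791792e-01, -2.94043468e-01,
         8.30352685e+01],
       [ 0.00000000e+00,  0.00000000e+00,  0.00000000e+00,
         1.00000000e+00]]), 'shot': 3}
```

View pics/scene0.png

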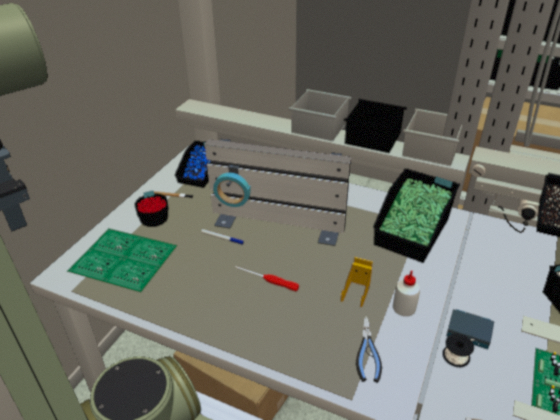

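View pics/side0.png

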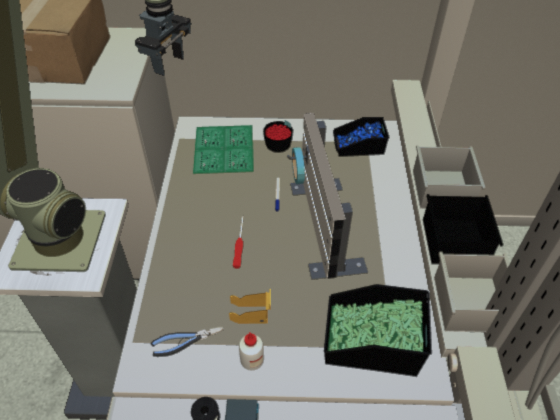

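View pics/wrist0.png

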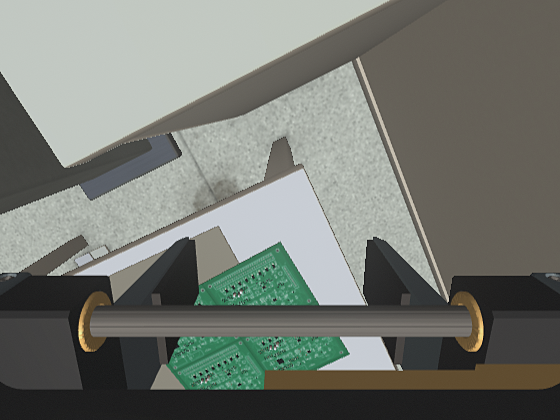

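```bash
cat > h.py <<'E'
import numpy as np, cv2
from scipy.spatial.transform import Rotation as R
from scipy.optimize import least_squares
def cam_of(f, obs=None):
    """returns dict K, Rcw, tcw"""
    fl=210/np.tan(np.radians(f["vertical_fov"])/2)
    K=np.array([[fl,0,f["cx"]],[0,fl,f["cy"]],[0,0,1]])
    if "rvec" in f:
        return K,R.from_rotvec(f["rvec"]).as_matrix(),np.array(f["tvec"])
    T=np.eye(4);T[:3,:3]=R.from_rotvec(obs["orientation"]).as_matrix();T[:3,3]=obs["tool_pos"]
    W=np.linalg.inv(T@f["T_tool_cam"])
    return K,W[:3,:3],W[:3,3]
def proj(c,P):
    K,Rm,t=c
    q=np.atleast_2d(P)@Rm.T+t
    q=q@K.T
    return q[:,:2]/q[:,2:]
def ray(c,uv):
    K,Rm,t=c
    d=Rm.T@np.linalg.solve(K,np.array([uv[0],uv[1],1.]))
    return -Rm.T@t,d/np.linalg.norm(d)
def onplane(c,uv,z):
    o,d=ray(c,uv)
    return o+d*(z-o[2])/d[2]
def tri(cs,uvs):
    A=np.zeros((3,3));b=np.zeros(3)
    for c,u in zip(cs,uvs):
        o,d=ray(c,u);M=np.eye(3)-np.outer(d,d);A+=M;b+=M@o
    return np.linalg.solve(A,b)
E
cat > look.py <<'E'
from workcell import env,cams,finder
import cv2,sys,pickle,numpy as np
from h import *
def look(n,tag,things):
    o=env.observe(); f=cams.grab_frame(n); c=cam_of(f,o)
    im=f["pixels"][:,:,::-1].copy(); cv2.imwrite(f"pics/{tag}.png",im)
    ms={}
    for th in things:
        r=finder.outline_of(th,f)
        for k in r[:2]: print(n,th,round(k["p"],2),np.round(k["uv"]),k["pixels"].sum())
        if r: ms[th]=r[0]["pixels"]
    pickle.dump((o,f,c,ms),open(f"pics/{tag}.pkl","wb"))
    return o,f,c,ms
E
python3 - <<'E'
from look import *
T=["slat_panel","label_tape","pen_rest","marker","cleaner_bottle","cup_red","screwdriver"]
for n in ["scene","side"]:
    o,f,c,ms=look(n,n+"1",T)
    im=f["pixels"][:,:,::-1].copy()
    for i,(k,m) in enumerate(ms.items()):
        cs,_=cv2.findContours(m.astype(np.uint8),0,1); cv2.drawContours(im,cs,-1,[(0,0,255),(255,0,0),(0,255,0),(255,255,0),(255,0,255),(0,255,255),(255,255,255)][i],1)
        ys,xs=np.nonzero(m); 
        print(k,np.round(onplane(c,(xs.mean(),ys.mean()),5)))
    cv2.imwrite(f"pics/{n}1o.png",cv2.resize(im,(800,600)))
E
```

```text
scene slat_panel 0.73 [278. 183.] 10978
scene label_tape 0.98 [232. 181.] 678
scene label_tape 0.71 [219. 235.] 167
scene pen_rest 0.6 [358. 275.] 750
scene marker 0.61 [220. 235.] 183
scene cleaner_bottle 0.57 [404. 295.] 835
scene screwdriver 0.86 [281. 284.] 282
slat_panel [871. 142.   5.]
label_tape [801. 271.   5.]
pen_rest [ 589. -206.    5.]
marker [589. 182.   5.]
cleaner_bottle [ 577. -330.    5.]
screwdriver [496. -36.   5.]
side slat_panel 0.92 [327. 205.] 5844
side label_tape 0.73 [297. 165.] 414
side label_tape 0.61 [238. 255.] 213
side pen_rest 0.76 [252. 307.] 848
side marker 0.67 [279. 193.] 136
side marker 0.33 [253. 305.] 866
side cleaner_bottle 0.65 [251. 351.] 767
side cup_red 0.68 [275. 137.] 809
side screwdriver 0.62 [238. 253.] 214
slat_panel [722. 148.   5.]
label_tape [648. 306.   5.]
pen_rest [ 537. -204.    5.]
marker [588. 180.   5.]
cleaner_bottle [ 542. -319.    5.]
cup_red [582. 444.   5.]
screwdriver [489. -34.   5.]
```

```bash
python3 - <<'E'
import cv2
a=cv2.imread("pics/scene1.png");b=cv2.imread("pics/side1.png")
cv2.imwrite("pics/c1.png",cv2.resize(a[130:260,190:365],None,fx=4.5,fy=4.5,interpolation=cv2.INTER_CUBIC))
cv2.imwrite("pics/c2.png",cv2.resize(b[110:290,260:380],None,fx=3.3,fy=3.3,interpolation=cv2.INTER_CUBIC))
E
```

```text
(no output)
```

View pics/c1.png

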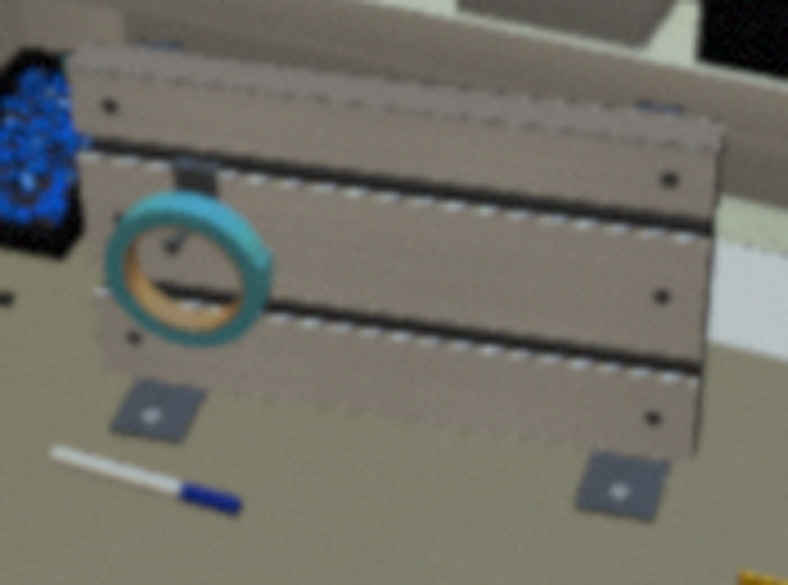

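View pics/c2.png

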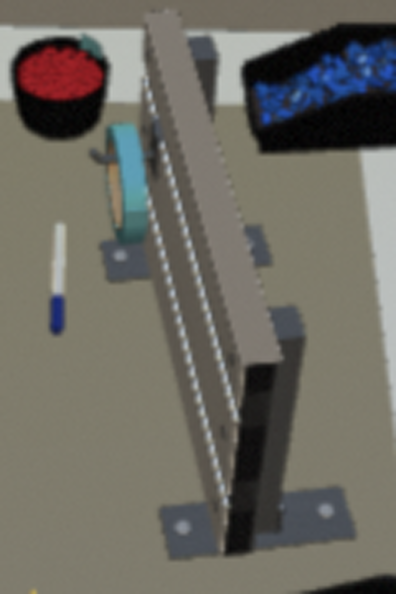

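View pics/scene1o.png

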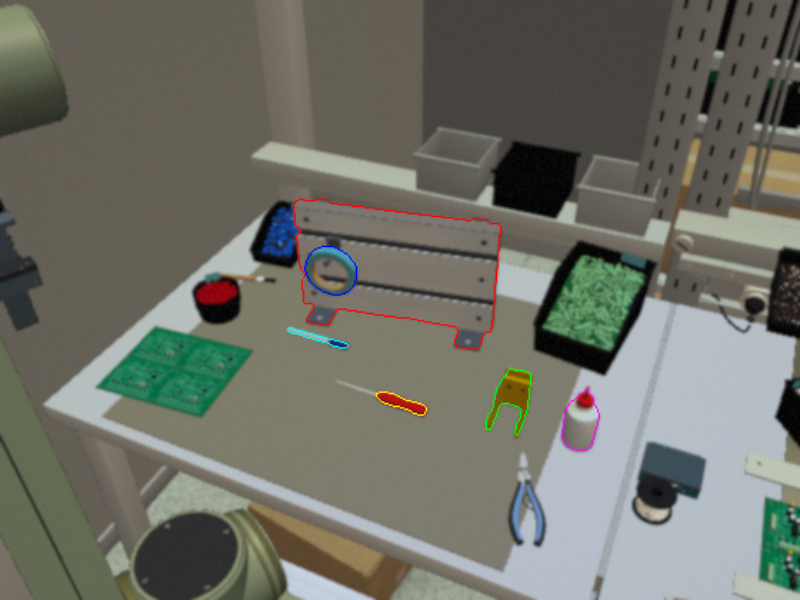

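```bash
python3 - <<'E'
from h import *
import pickle
cs=pickle.load(open("pics/scene1.pkl","rb"))[2];cd=pickle.load(open("pics/side1.pkl","rb"))[2]
s=lambda X,Y:(190+(X+.5)/4.5-.5,130+(Y+.5)/4.5-.5)
d=lambda X,Y:(260+(X+.5)/3.3-.5,110+(Y+.5)/3.3-.5)
D=[(cs,s(80,156),(0,190,185)),(cs,s(712,240),(0,-190,185)),(cs,s(97,297),(0,190,85)),(cs,s(698,382),(0,-190,85)),
(cs,s(722,145),(0,-190,248)),(cs,s(76,75),(0,190,248)),
(cd,d(247,362),(0,-190,248)),(cd,d(147,18),(0,190,248)),(cd,d(239,402),(0,-190,185)),(cd,d(226,524),(0,-190,85))]
def res(p,all=False):
    Rm=R.from_euler('z',p[2]).as_matrix(); out=[]
    for c,u,P in D: out.append(proj(c,Rm@np.array(P)+[p[0],p[1],0])[0]-u)
    return np.array(out) if all else np.ravel(out)
r=least_squares(res,[740,100,0],loss='soft_l1');print(r.x,np.degrees(r.x[2]));print(np.round(res(r.x,True),1))
E
```

```text
[6.87614035e+02 6.34176069e+01 1.75581006e-01] 10.06005059620642
[[ 0.  -0.2]
 [ 0.6  0. ]
 [-0.3 -1.3]
 [ 1.1 -0.4]
 [ 0.2 -0. ]
 [-1.4 -2.6]
 [-0.5  0.7]
 [-1.  -1.7]
 [-0.3  6.6]
 [ 0.5 -4.4]]
```

```bash
cat > fit.py <<'E'
from h import *
import pickle
from scipy.optimize import minimize
def rest_faces():
    prof=[(0,0),(0,58),(-3,58),(-52,48),(-66,34),(-80,48),(-90,48),(-90,0)]
    F=[]
    for y in (-25,-22,22,25): F.append([(x,y,z) for x,z in prof])
    for x in (0,-3): F.append([(x,-25,0),(x,25,0),(x,25,62),(x,-25,62)])
    F.append([(0,-23,58),(0,23,58),(8,23,58),(8,-23,58)]);F.append([(0,-23,62),(0,23,62),(8,23,62),(8,-23,62)])
    F.append([(8,-23,58),(8,23,58),(8,23,78),(8,-23,78)])
    F.append([(5,-23,58),(5,23,58),(5,23,78),(5,-23,78)])
    return [np.array(f,float) for f in F]
def render(F,pose,c,s=4):
    m=np.zeros((420*s,560*s),np.uint8)
    Rm,t=pose
    for f in F:
        p=(proj(c,f@Rm.T+t)+.5)*s-.5
        if not np.isfinite(p).all() or abs(p).max()>1e5: continue
        cv2.fillPoly(m,[np.round(p*16).astype(np.int32)],1,shift=4)
    return cv2.resize(m.astype(np.float32),(560,420),interpolation=cv2.INTER_AREA)
def fit(F,views,p0,topose,step,soft=1):
    """views list of (c,mask)"""
    ms=[cv2.GaussianBlur(m.astype(np.float32),(0,0),soft) for c,m in views]
    def cost(p):
        e=0
        for (c,_),m in zip(views,ms):
            r=cv2.GaussianBlur(render(F,topose(p),c),(0,0),soft)
            e+=((r-m)**2).sum()/m.sum()
        return e
    sim=[np.array(p0,float)]+[np.array(p0,float)+np.eye(len(p0))[i]*step[i] for i in range(len(p0))]
    r=minimize(cost,p0,method='Nelder-Mead',options=dict(initial_simplex=sim,maxiter=400,xatol=.05,fatol=1e-5))
    return r.x,r.fun,cost
planar=lambda p:(R.from_euler('z',p[2],degrees=True).as_matrix(),np.array([p[0],p[1],0]))
E
python3 - <<'E'
from fit import *
V=[]
for n in("scene1","side1"):
    o,f,c,ms=pickle.load(open(f"pics/{n}.pkl","rb")); V.append((c,ms["pen_rest"]))
    a=ms["pen_rest"]
for yaw in(-30,-10,10,30):
    x,fv,_=fit(rest_faces(),V,[580,-205,yaw],planar,[20,20,15]);print(yaw,x,fv)
best=x
for (c,m) in V: print(fit(rest_faces(),[(c,m)],x,planar,[20,20,15])[:2])
E
```

```text
-30 [ 575.05940228 -215.70666533    1.97457323] 0.10697584599256516
-10 [ 574.85699944 -215.03153897    2.94789441] 0.10726317763328552
10 [ 575.14209141 -215.21585602    2.41821407] 0.10376045107841492
30 [ 575.43297549 -215.56524389    1.49351665] 0.1038905531167984
(array([ 574.87122103, -214.38142768,    2.98877867]), np.float64(0.0326685756444931))
(array([ 5.75247167e+02, -2.16966914e+02,  5.41378174e-01]), np.float64(0.06021274998784065))
```

```bash
cat > mv.py <<'E'
from h import *
def Rtool(az,alpha,spin=0):
    """approach azimuth az deg, alpha below horizontal, tool z up; spin about approach"""
    a,b=np.radians(az),np.radians(alpha)
    y=np.array([np.cos(b)*np.cos(a),np.cos(b)*np.sin(a),-np.sin(b)])
    z=np.array([np.sin(b)*np.cos(a),np.sin(b)*np.sin(a),np.cos(b)])
    x=np.cross(y,z)
    return np.stack([x,y,z],1)@R.from_euler('y',spin,degrees=True).as_matrix()
def cur():
    from workcell import env
    o=env.observe(); return o,R.from_rotvec(o["orientation"]).as_matrix(),np.array(o["tool_pos"])
def rows(R0,p0,R1,p1,n,hand):
    """n equal rows from pose0 to pose1, straight line & constant turn axis"""
    rv=R.from_matrix(R0.T@R1).as_rotvec(); out=[];Rc=R0
    d=(p1-p0)/n
    for i in range(n):
        out.append(list(np.round(np.degrees(rv/n),2)+0.)+list(np.round(Rc.T@d,1)+0.)+[hand])
        Rc=Rc@R.from_rotvec(rv/n).as_matrix()
    return out
def show(rs):
    print("["+",".join("["+",".join(f"{v:g}" for v in r)+"]" for r in rs)+"]")
E
python3 - <<'E'
from mv import *
import pickle
o,Rc,p=cur();print(np.round(Rc,3),p)
cs=[pickle.load(open(f"pics/{n}.pkl","rb")) for n in("scene1","side1")]
for k in("cleaner_bottle","screwdriver","marker"):
    uv=[]
    for q in cs:
        ys,xs=np.nonzero(q[3][k]);uv.append((xs.mean(),ys.mean()))
        pts=np.stack([xs,ys],1).astype(float);w=np.linalg.svd(pts-pts.mean(0),full_matrices=False)[2][0];s=(pts-pts.mean(0))@w
        print(k,[np.round(onplane(q[2],pts.mean(0)+w*e,7)) for e in(s.min(),s.max())])
    print(k,tri([q[2] for q in cs],uv))
R1=Rtool(0,35)
print(np.degrees(np.linalg.norm(R.from_matrix(Rc.T@R1).as_rotvec())))
E
```

```text
[[ 0.428  0.    -0.904]
 [ 0.904  0.     0.428]
 [ 0.    -1.     0.   ]] [245.85794799 519.786259   213.9635169 ]
cleaner_bottle [array([ 658., -320.,    7.]), array([ 512., -338.,    7.])]
cleaner_bottle [array([ 536., -272.,    7.]), array([ 548., -364.,    7.])]
cleaner_bottle [ 544.32484505 -334.48765464   37.61607608]
screwdriver [array([496.,  13.,   7.]), array([493., -83.,   7.])]
screwdriver [array([490.,  17.,   7.]), array([488., -83.,   7.])]
screwdriver [489.54965794 -39.14871594  11.78732674]
marker [array([586., 250.,   7.]), array([588., 119.,   7.])]
marker [array([586., 248.,   7.]), array([589., 115.,   7.])]
marker [587.6830634  180.61475819   5.45584503]
157.58334869777323
```

```bash
python3 - <<'E'
from mv import *
o,Rc,p=cur()
R1=Rtool(10,35,180)
print(np.degrees(np.linalg.norm(R.from_matrix(Rc.T@R1).as_rotvec())))
rs=rows(Rc,p,R1,np.array([500,40,200.]),20,90);show(rs[:10]);show(rs[10:])
E
```

```text
64.60813542424816
[[-2.66,-1.63,-0.85,-16.3,0.7,-21.7,90],[-2.66,-1.63,-0.85,-16.9,1.4,-21.2,90],[-2.66,-1.63,-0.85,-17.5,2.2,-20.7,90],[-2.66,-1.63,-0.85,-18.1,2.8,-20,90],[-2.66,-1.63,-0.85,-18.7,3.5,-19.4,90],[-2.66,-1.63,-0.85,-19.3,4.1,-18.6,90],[-2.66,-1.63,-0.85,-19.9,4.7,-17.9,90],[-2.66,-1.63,-0.85,-20.5,5.2,-17.1,90],[-2.66,-1.63,-0.85,-21,5.6,-16.2,90],[-2.66,-1.63,-0.85,-21.6,6.1,-15.4,90]]
[[-2.66,-1.63,-0.85,-22.1,6.4,-14.5,90],[-2.66,-1.63,-0.85,-22.6,6.7,-13.5,90],[-2.66,-1.63,-0.85,-23,7,-12.6,90],[-2.66,-1.63,-0.85,-23.5,7.2,-11.6,90],[-2.66,-1.63,-0.85,-23.9,7.4,-10.5,90],[-2.66,-1.63,-0.85,-24.3,7.5,-9.5,90],[-2.66,-1.63,-0.85,-24.7,7.6,-8.5,90],[-2.66,-1.63,-0.85,-25,7.6,-7.4,90],[-2.66,-1.63,-0.85,-25.3,7.5,-6.4,90],[-2.66,-1.63,-0.85,-25.6,7.4,-5.3,90]]
```

Call:
play_rows:
  increments:
    - [-2.66,-1.63,-0.85,-16.3,0.7,-21.7,90]
    - [-2.66,-1.63,-0.85,-16.9,1.4,-21.2,90]
    - [-2.66,-1.63,-0.85,-17.5,2.2,-20.7,90]
    - [-2.66,-1.63,-0.85,-18.1,2.8,-20,90]
    - [-2.66,-1.63,-0.85,-18.7,3.5,-19.4,90]
    - [-2.66,-1.63,-0.85,-19.3,4.1,-18.6,90]
    - [-2.66,-1.63,-0.85,-19.9,4.7,-17.9,90]
    - [-2.66,-1.63,-0.85,-20.5,5.2,-17.1,90]
    - [-2.66,-1.63,-0.85,-21,5.6,-16.2,90]
    - [-2.66,-1.63,-0.85,-21.6,6.1,-15.4,90]

```text
t: 1.95
tool_pos: [373.3, 279.1, 207.2]
orientation: [-1.585, -1.456, 0.796]
ft_force: [0.3, 0.2, 0.5]
width: 90.1
```

Call:
play_rows:
  increments:
    - [-2.66,-1.63,-0.85,-22.1,6.4,-14.5,90]
    - [-2.66,-1.63,-0.85,-22.6,6.7,-13.5,90]
    - [-2.66,-1.63,-0.85,-23,7,-12.6,90]
    - [-2.66,-1.63,-0.85,-23.5,7.2,-11.6,90]
    - [-2.66,-1.63,-0.85,-23.9,7.4,-10.5,90]
    - [-2.66,-1.63,-0.85,-24.3,7.5,-9.5,90]
    - [-2.66,-1.63,-0.85,-24.7,7.6,-8.5,90]
    - [-2.66,-1.63,-0.85,-25,7.6,-7.4,90]
    - [-2.66,-1.63,-0.85,-25.3,7.5,-6.4,90]
    - [-2.66,-1.63,-0.85,-25.6,7.4,-5.3,90]

```text
t: 2.95
tool_pos: [486.7, 73.0, 241.7]
orientation: [-1.753, -1.958, 0.713]
ft_force: [0.1, 0.2, -0.2]
width: 90.0
```

```bash
python3 - <<'E'
from look import *
from mv import *
o,f,c,ms=look("wrist","w1",["slat_panel","label_tape","marker"])
print(o["t"],o["tool_pos"],np.round(R.from_rotvec(o["orientation"]).as_matrix(),3),np.round(o["joint_positions"],2))
E
```

```text
wrist slat_panel 0.7 [265. 209.] 49829
wrist label_tape 0.65 [359. 177.] 3844
wrist marker 0.66 [373.  78.] 1311
2.95 [486.66833773  73.032892   241.67716552] [[-0.121  0.78  -0.614]
 [ 0.992  0.076 -0.099]
 [-0.031 -0.622 -0.783]] [ 0.16 -0.14  2.37 -1.34  0.05 -0.23]
```

View pics/w1.png

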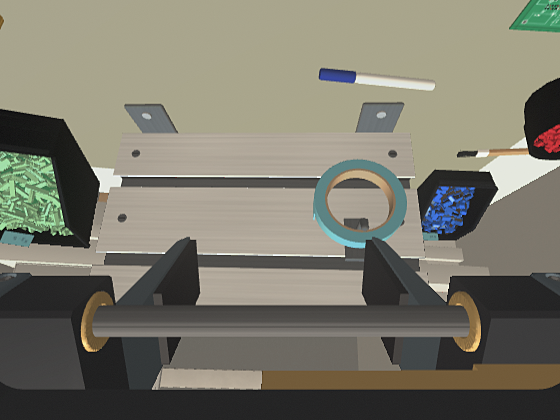

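```bash
cat > kin.py <<'E'
from h import *
def fk(j,P):
    h,L1,L2,d,e,s=P
    def Rz(a):return R.from_euler('z',a).as_matrix()
    def Ry(a):return R.from_euler('y',a).as_matrix()
    M=Rz(j[0])@Ry(j[1]);p=np.array([0,0,h])+Rz(j[0])@np.array([s,0,0]);p=p+M@[0,0,L1]
    M=M@Ry(j[2]);p=p+M@[e,0,L2]
    M=M@Rz(j[3])@Ry(j[4]);p=p+M@[0,0,d]
    return M@Rz(j[5]),p
E
python3 - <<'E'
from kin import *
from workcell import env
o=env.observe();j2=o["joint_positions"];p2=o["tool_pos"]
j1=np.array([1.109,0.3203,1.5657,0,1.2574,-.02]);p1=np.array([245.856,519.806,213.976])
import pickle
M,_=fk(j1,[0]*6);print(np.round(M,3)); M,_=fk(j2,[0]*6);print(np.round(M,3))
def res(P):
    P=[*P,0,0]
    return np.r_[fk(j1,P)[1]-p1,fk(j2,P)[1]-p2]
r=least_squares(res,[150,450,400,250]);print(r.x,r.fun)
E
```

```text
[[-0.428 -0.904 -0.001]
 [-0.904  0.428 -0.002]
 [ 0.002  0.    -1.   ]]
[[ 0.124 -0.615  0.779]
 [-0.992 -0.099  0.079]
 [ 0.029 -0.782 -0.622]]
[ 97.04516037 603.35877302 405.48063269 329.20575028] [ 10.28457382  -5.145096     0.833402     1.52719919 -11.08554285
  -0.833402  ]
```

```bash
python3 - <<'E'
import json
from workcell import env
o=env.observe()
D=[[[1.10900116e+00,3.20299768e-01,1.56568081e+00,-2.12190839e-05,1.25742343e+00,-1.99753209e-02],[245.858,519.786,213.9635]],[list(o["joint_positions"]),list(o["tool_pos"])]]
json.dump(D,open("kd.json","w"))
s=open("kin.py").read().replace("np.array([s,0,0])","np.array([0,s,0])");open("kin.py","w").write(s)
E
cat >> kin.py <<'E'
import json
def calib(log=False):
    D=json.load(open("kd.json"))
    if log:
        from workcell import env
        o=env.observe();D.append([list(o["joint_positions"]),list(o["tool_pos"])]);json.dump(D,open("kd.json","w"))
    def res(P): return np.concatenate([fk(j,P)[1]-np.array(p) for j,p in D]+[(np.array(P)-[100,500,400,250,0,0])*1e-4])
    r=least_squares(res,[100,500,400,250,0,0]);return r.x,r.fun
QT=lambda M: np.stack([-M[:,0],M[:,2],M[:,1]],1)   # flange-> tool axes
LIM=np.array([[-3.11,3.11],[-.84,2.01],[.21,2.61],[-1.34,4.49],[.05,2.63],[-2.56,2.56]])
def ik(Rt,p,P,j0):
    def res(j):
        M,q=fk(j,P)
        return np.r_[(q-p)/100,R.from_matrix(QT(M).T@Rt).as_rotvec()]
    best=None
    for s in range(12):
        x0=np.array(j0,float)
        if s: x0=x0+np.random.default_rng(s).normal(0,.7,6); 
        if s>6: x0[3]=np.pi+np.random.default_rng(s).normal(0,.5)
        x0=np.clip(x0,LIM[:,0]+1e-3,LIM[:,1]-1e-3)
        r=least_squares(res,x0,bounds=(LIM[:,0],LIM[:,1]))
        if r.cost<1e-6: 
            if best is None or np.linalg.norm(r.x-j0)<np.linalg.norm(best-j0): best=r.x
    return best
E
python3 - <<'E'
from kin import *
x,f=calib();print(x,np.round(f,2))
E
```

```text
[164.30937451 581.93300907 424.75559407 335.55110419  37.29852672
  11.49487673] [ 0.   -0.   -0.   -0.    0.    0.    0.01  0.01  0.    0.01  0.    0.  ]
```

```bash
python3 - <<'E'
import cv2
a=cv2.imread("pics/w1.png")
cv2.imwrite("pics/w1a.png",cv2.resize(a[120:310,85:235],None,fx=4,fy=4,interpolation=cv2.INTER_CUBIC)[:600])
cv2.imwrite("pics/w1b.png",cv2.resize(a[120:270,310:460],None,fx=4,fy=4,interpolation=cv2.INTER_CUBIC))
E
```

```text
(no output)
```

View pics/w1a.png

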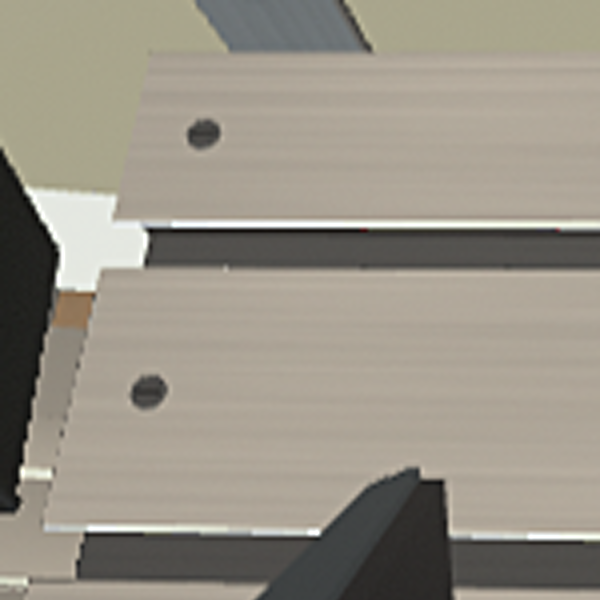

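View pics/w1b.png

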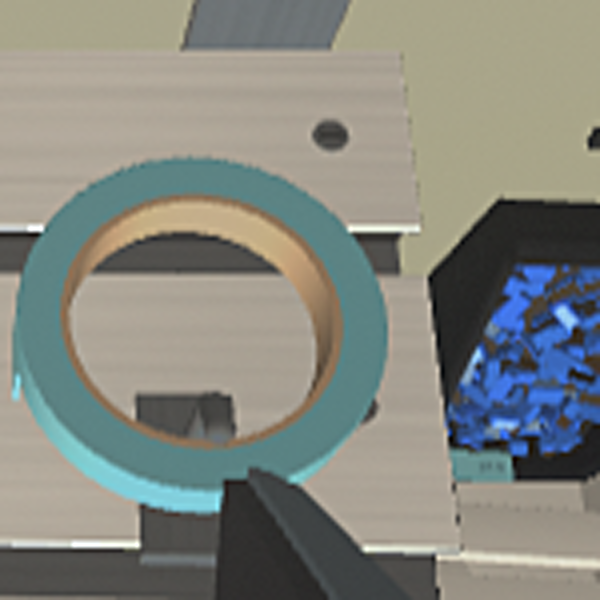

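```bash
cat > panel.py <<'E'
from h import *
import pickle
cs=pickle.load(open("pics/scene1.pkl","rb"))[2];cd=pickle.load(open("pics/side1.pkl","rb"))[2];ow,_,cw,msw=pickle.load(open("pics/w1.pkl","rb"))
s=lambda X,Y:(190+(X+.5)/4.5-.5,130+(Y+.5)/4.5-.5)
d=lambda X,Y:(260+(X+.5)/3.3-.5,110+(Y+.5)/3.3-.5)
a=lambda X,Y:(85+(X+.5)/4-.5,120+(Y+.5)/4-.5)
b=lambda X,Y:(310+(X+.5)/4-.5,120+(Y+.5)/4-.5)
Dw=[(cw,a(113,218),(0,-190,85)),(cw,a(101,269),(0,-190,100)),(cw,a(44,526),(0,-190,185)),
(cw,b(420,227),(0,190,85)),(cw,b(429,277),(0,190,100)),(cw,b(460,546),(0,190,185))]
Ds=[(cs,s(80,156),(0,190,185)),(cs,s(712,240),(0,-190,185)),(cs,s(97,297),(0,190,85)),(cs,s(698,382),(0,-190,85)),(cs,s(722,145),(0,-190,248))]
Dd=[(cd,d(247,362),(0,-190,248)),(cd,d(147,18),(0,190,248))]
def run(D,p0=[688,63,.1756]):
    def res(p,al=False):
        Rm=R.from_euler('z',p[2]).as_matrix(); out=[proj(c,Rm@np.array(P)+[p[0],p[1],0])[0]-u for c,u,P in D]
        return np.array(out) if al else np.ravel(out)
    r=least_squares(res,p0,loss='soft_l1');return r.x,res(r.x,True)
if __name__=="__main__":
    for D in(Dw,Ds,Dd,Dw+Ds+Dd):
        x,e=run(D);print(np.round(x,2),np.degrees(x[2]).round(2));print(np.round(e,1).tolist())
    print(ow["qd"])
E
python3 panel.py
```

```text
[6.8964e+02 6.7930e+01 1.7000e-01] 9.6
[[0.3, 0.5], [0.8, -1.8], [-0.1, -1.0], [0.0, 0.2], [-0.8, -1.3], [-0.1, 0.2]]
[6.8614e+02 6.3680e+01 1.8000e-01] 10.14
[[-0.4, 0.1], [0.3, 0.2], [-0.7, -1.0], [0.8, -0.2], [-0.1, 0.2]]
[6.8945e+02 6.3600e+01 1.7000e-01] 9.91
[[0.1, 0.7], [-0.1, -1.7]]
[6.8937e+02 6.6980e+01 1.7000e-01] 9.94
[[-0.1, 0.7], [0.4, -1.5], [-0.5, -0.8], [-0.3, -0.4], [-1.2, -1.8], [-0.4, -0.2], [-0.7, -0.9], [-0.5, -0.6], [-1.0, -2.0], [0.0, -1.0], [-1.0, -0.6], [0.0, -0.4], [-0.1, -2.5]]
[-0.159883   -0.13003249 -0.14615621 -0.00200771 -0.00159165 -0.40614705]
```

```bash
python3 - <<'E'
from mv import *
o,Rc,p=cur();print(p,o["qd"])
rs=rows(Rc,p,Rtool(0,70,180),np.array([530,182,100.]),8,60);show(rs)
E
```

```text
[486.20370361  75.12183392 241.203191  ] [ 0.01582717  0.00713939  0.01231182  0.00211391  0.00038266 -0.00249415]
[[3.94,0.85,0.36,13.1,16.3,9.1,60],[3.94,0.85,0.36,13.1,16.8,8.2,60],[3.94,0.85,0.36,13.1,17.3,7.2,60],[3.94,0.85,0.36,13.1,17.6,6.2,60],[3.94,0.85,0.36,13.1,18,5.1,60],[3.94,0.85,0.36,13.1,18.2,4.1,60],[3.94,0.85,0.36,13.2,18.4,3,60],[3.94,0.85,0.36,13.3,18.4,2,60]]
```

Call:
play_rows:
  increments:
    - [3.94,0.85,0.36,13.1,16.3,9.1,60]
    - [3.94,0.85,0.36,13.1,16.8,8.2,60]
    - [3.94,0.85,0.36,13.1,17.3,7.2,60]
    - [3.94,0.85,0.36,13.1,17.6,6.2,60]
    - [3.94,0.85,0.36,13.1,18,5.1,60]
    - [3.94,0.85,0.36,13.1,18.2,4.1,60]
    - [3.94,0.85,0.36,13.2,18.4,3,60]
    - [3.94,0.85,0.36,13.3,18.4,2,60]
    - [0,0,0,0,0,0,60]
    - [0,0,0,0,0,0,60]

```text
t: 4.15
tool_pos: [533.5, 172.0, 113.7]
orientation: [-1.495, -1.502, 1.001]
ft_force: [0.0, -0.1, 0.4]
width: 60.1
```

```bash
python3 - <<'E'
from look import *
from mv import *
from kin import *
o,f,c,ms=look("wrist","w2",["slat_panel","label_tape","marker"])
print(o["t"],o["tool_pos"],np.round(R.from_rotvec(o["orientation"]).as_matrix(),3),np.round(o["joint_positions"],2),np.round(o["qd"],3))
x,e=calib(True);print(x,np.round(e,2))
E
```

```text
wrist slat_panel 0.78 [288. 337.] 9752
wrist slat_panel 0.34 [532. 227.] 4758
wrist label_tape 0.65 [278. 348.] 2612
wrist marker 0.63 [293. 209.] 1892
4.15 [533.50718061 172.02380575 113.65253193] [[-0.007  0.388 -0.922]
 [ 1.    -0.001 -0.008]
 [-0.004 -0.922 -0.388]] [ 0.38  0.24  2.05 -0.3   0.5  -0.96] [-0.014 -0.035  0.025 -0.002  0.001 -0.004]
[141.50414622 590.41768406 418.04069098 334.46371589  25.2580315
  11.42155371] [ 0.08 -0.01 -0.14  0.05 -0.01 -0.1  -0.04  0.08  0.24  0.    0.01  0.
  0.01  0.    0.  ]
```

View pics/w2.png

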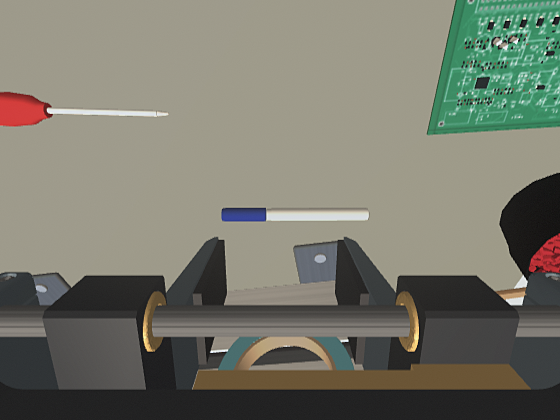

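```bash
python3 - <<'E'
from mv import *
import pickle
o,f,c,ms=pickle.load(open("pics/w2.pkl","rb"))
m=ms["marker"];ys,xs=np.nonzero(m)
pts=np.stack([xs,ys],1).astype(float);w=np.linalg.svd(pts-pts.mean(0),full_matrices=False)[2][0];s=(pts-pts.mean(0))@w
print([np.round(onplane(c,pts.mean(0)+w*e,6.5),1) for e in(s.min(),s.max())], np.round(onplane(c,(266,214),6.5),1))
o,Rc,p=cur();print(p)
y=p[1]
rs=rows(Rc,p,Rtool(0,70,180),np.array([530,182,34.]),4,60)
rs+=rows(Rtool(0,70,180),np.array([530,182,34.]),Rtool(0,70,180),np.array([616,182,34.]),4,60);show(rs)
E
```

```text
[array([590.4, 120.4,   6.5]), array([587.8, 250.3,   6.5])] [589.2 159.7   6.5]
[533.46684254 171.25338083 115.1261929 ]
[[0.74,0.1,-0.01,2.8,18.3,8.7,60],[0.74,0.1,-0.01,2.7,18.4,8.5,60],[0.74,0.1,-0.01,2.7,18.6,8.2,60],[0.74,0.1,-0.01,2.7,18.7,8,60],[0,0,0,0,7.4,-20.2,60],[0,0,0,0,7.4,-20.2,60],[0,0,0,0,7.4,-20.2,60],[0,0,0,0,7.4,-20.2,60]]
```

Call:
play_rows:
  increments:
    - [0.74,0.1,-0.01,3.2,18.3,8.7,60]
    - [0.74,0.1,-0.01,3.2,18.4,8.5,60]
    - [0.74,0.1,-0.01,3.2,18.6,8.2,60]
    - [0.74,0.1,-0.01,3.2,18.7,8,60]
    - [0,0,0,0,7.4,-20.2,60]
    - [0,0,0,0,7.4,-20.2,60]
    - [0,0,0,0,7.4,-20.2,60]
    - [0,0,0,0,7.4,-20.2,60]
    - [0,0,0,0,0,0,60]
    - [0,0,0,0,0,0,60]

```text
t: 5.35
tool_pos: [616.5, 183.9, 33.7]
orientation: [-1.462, -1.461, 1.022]
ft_force: [0.4, -0.1, -0.6]
width: 60.0
```

```bash
python3 - <<'E'
from look import *
from mv import *
from kin import *
o,f,c,ms=look("wrist","w3",["marker"])
look("side","s3",[])
print(o["t"],o["tool_pos"],np.round(R.from_rotvec(o["orientation"]).as_matrix(),3),np.round(o["joint_positions"],2),np.round(o["qd"],3),o["ft_force"])
x,e=calib(True);print(x,np.round(e,2))
a=cv2.imread("pics/s3.png");cv2.imwrite("pics/s3c.png",cv2.resize(a[80:260,200:400],None,fx=3.3,fy=3.3))
rs=rows(R.from_rotvec(o["orientation"]).as_matrix(),o["tool_pos"],Rtool(0,70,180),np.array([617,184,10.]),4,60);show(rs)
E
```

```text
wrist marker 0.79 [275. 190.] 4848
5.35 [616.51218604 183.89907076  33.72290105] [[ 0.001  0.342 -0.94 ]
 [ 1.     0.     0.001]
 [ 0.    -0.94  -0.342]] [ 0.33  0.47  1.92 -0.26  0.44 -1.02] [ 0.006 -0.007  0.009  0.001 -0.004 -0.002] [ 0.42698568 -0.06267128 -0.60155572]
[140.64536529 590.87504659 417.79495447 334.51043525  24.94654841
  11.41156777] [ 0.09 -0.01 -0.23  0.02 -0.03 -0.14  0.1   0.12  0.18 -0.07  0.02  0.2
  0.    0.01  0.    0.01  0.    0.  ]
[[0,-0.01,0,0,5.6,1.9,60],[0,-0.01,0,0,5.6,1.9,60],[0,-0.01,0,0,5.6,1.9,60],[0,-0.01,0,0,5.6,1.9,60]]
```

View pics/w3.png

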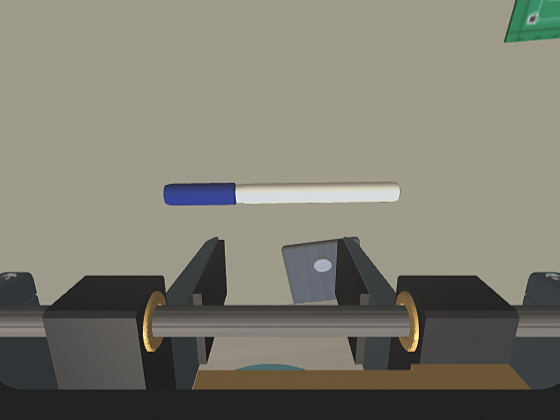

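View pics/s3c.png

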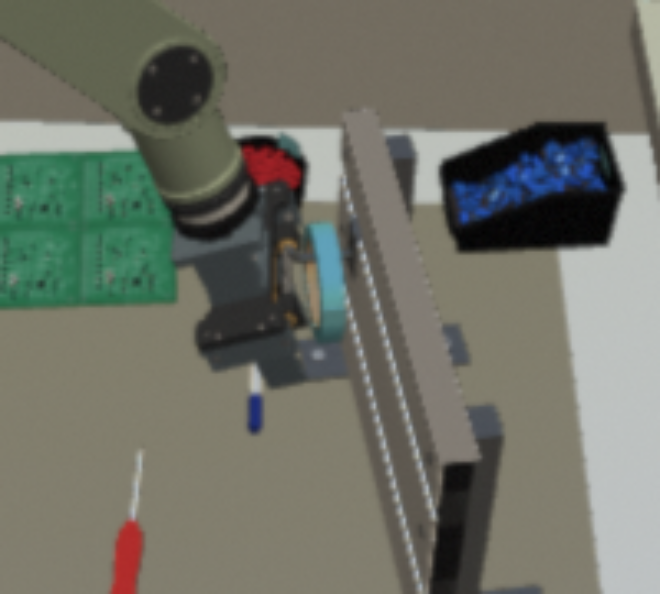

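Call:
play_rows:
  increments:
    - [0,0,0,0,5.6,1.9,60]
    - [0,0,0,0,5.6,1.9,60]
    - [0,0,0,0,5.6,1.9,60]
    - [0,0,0,0,5.6,1.9,60]
    - [0,0,0,0,0,0,60]
    - [0,0,0,0,-2.1,5.6,60]
    - [0,0,0,0,-2.7,7.5,60]
    - [0,0,0,0,-2.7,7.5,60]
    - [0,0,0,0,-2.7,7.5,60]
    - [0,0,0,0,-2.7,7.5,60]

```text
t: 6.5
tool_pos: [578.7, 184.4, 9.9]
orientation: [-1.461, -1.461, 1.023]
ft_force: [0.7, 0.6, 0.0]
width: 59.6
```

```bash
python3 - <<'E'
from look import *
o,f,c,ms=look("wrist","w4",["marker"])
print(o["t"],o["tool_pos"],o["ft_force"])
E
```

```text
wrist marker 0.69 [275. 227.] 5778
6.5 [578.67844521 184.37130876   9.91047179] [0.74526528 0.62655724 0.01499197]
```

View pics/w4.png

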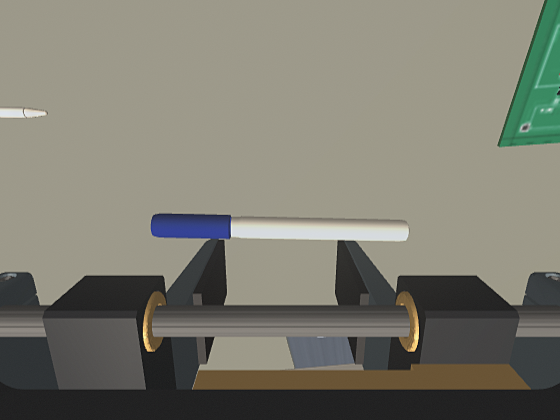

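Dragging works: the marker (152–408, 227) sits ahead of both fingertips. Continue the drag.

Call:
play_rows:
  increments:
    - [0,0,0,0,-2.7,7.5,60]
    - [0,0,0,0,-2.7,7.5,60]
    - [0,0,0,0,-2.7,7.5,60]
    - [0,0,0,0,-2.7,7.5,60]
    - [0,0,0,0,-2.7,7.5,60]
    - [0,0,0,0,-2.7,7.5,60]
    - [0,0,0,0,-2.0,5.6,60]
    - [0,0,0,0,-1,2.8,60]
    - [0,0,0,0,0.5,-1.4,60]
    - [0,0,0,0,1,-2.8,60]

```text
t: 7.6
tool_pos: [527.4, 184.4, 9.5]
orientation: [-1.461, -1.461, 1.023]
ft_force: [0.6, 0.3, -0.3]
width: 59.9
```

```bash
cat > planr.py <<'E'
from kin import *
from mv import *
def check(seq,j0):
    P,_=calib()
    for Rt,p in seq:
        j=ik(Rt,np.array(p,float),P,j0)
        print(np.round(p),None if j is None else np.round(j,2))
        if j is not None:j0=j
E
python3 - <<'E'
from look import *
from planr import *
o,f,c,ms=look("wrist","w5",["marker"])
print(o["t"],o["tool_pos"],o["ft_force"])
j=o["joint_positions"]
g=np.array([575,-215,0])+R.from_euler('z',2,degrees=True).apply([-42,0,30])
for al in(50,55,58,60,62,65,70):
    Rt=Rtool(2,al,180);print(al);check([(Rt,g+Rt[:,1]*19)],[-.4,.4,2,0,.5,0])
E
```

```text
wrist marker 0.9 [275. 219.] 6035
7.6 [527.35517018 184.41019129   9.48952695] [ 0.57458121  0.28792076 -0.34839993]
50
[ 545. -216.   15.] [-0.62  0.47  2.29  2.01  0.45  2.13]
55
[ 544. -216.   14.] [-0.59  0.44  2.24  1.73  0.35  2.44]
58
[ 543. -216.   14.] None
60
[ 543. -216.   14.] None
62
[ 542. -216.   13.] None
65
[ 541. -216.   13.] None
70
[ 540. -216.   12.] [-0.5   0.44  2.07  0.49  0.38 -2.54]
```

View pics/w5.png

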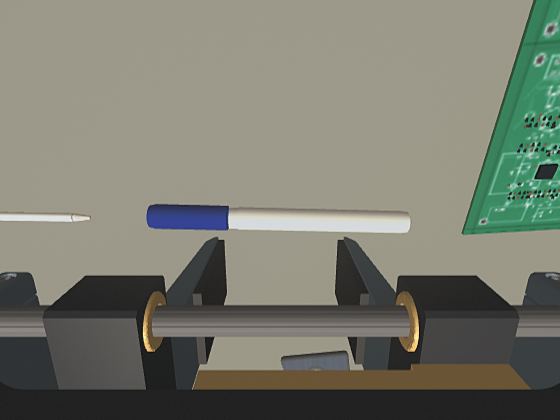

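```bash
cat >> planr.py <<'E'
def panelpose(p): # p=[x,y,yaw rad]
    return R.from_euler('z',p[2]).as_matrix(),np.array([p[0],p[1],0])
def hangseq(pp,yp,gx,gz,al0,states):
    """states: list of (hook x, hook z rel slot_free lower edge, tilt deg) -> tool (R,p); grip at rest (gx,gz)"""
    Rp,tp=panelpose(pp);out=[]
    for hx,hz,t in states:
        Rt=Rtool(np.degrees(pp[2]),al0+t,SPIN)
        a=np.radians(t); vx,vz=gx,gz-58
        gxp=vx*np.cos(a)+vz*np.sin(a); gzp=-vx*np.sin(a)+vz*np.cos(a)
        g=Rp@np.array([hx+gxp,yp,185+hz+gzp])+tp
        out.append((Rt,g+Rt[:,1]*19))
    return out
SPIN=0
E
python3 - <<'E'
from planr import *
g=np.array([575,-215,0])+R.from_euler('z',2,degrees=True).apply([-42,0,30])
for al in(45,50,55,58,60,62,65,70):
    Rt=Rtool(2,al,0);print(al);check([(Rt,g+Rt[:,1]*19)],[-.4,.4,2,0,.5,1])
    check(hangseq([689,65.5,.173],-60,-42,30,al,[(-24,-10,38),(-8,6,38),(-4,3,19),(0,0,0)]),[0,.4,2,0,.5,1])
E
```

```text
45
[ 546. -216.   17.] [-0.66  0.5   2.34  2.18  0.58 -1.22]
[628.  -6. 160.] [-0.04  0.38  1.62  0.03  1.02  1.34]
[644.  -3. 176.] [-0.04  0.39  1.56  0.03  1.07  1.35]
[655.  -1. 158.] [-0.07  0.3   1.84  0.2   0.57  1.18]
[671.   1. 144.] [-0.12  0.3   2.1   1.68  0.2  -0.32]
50
[ 545. -216.   15.] [-0.62  0.47  2.29  2.01  0.45 -1.02]
[627.  -6. 160.] [-0.03  0.42  1.55  0.01  1.13  1.36]
[643.  -4. 176.] [-0.03  0.43  1.49  0.01  1.19  1.37]
[654.  -2. 157.] [-0.06  0.32  1.77  0.13  0.69  1.25]
[670.   1. 142.] [-0.1   0.3   2.03  0.94  0.22  0.43]
55
[ 544. -216.   14.] [-0.59  0.44  2.24  1.73  0.35 -0.7 ]
[625.  -7. 160.] [-0.02  0.46  1.48 -0.01  1.25  1.38]
[641.  -4. 176.] [-0.02  0.47  1.42 -0.01  1.3   1.38]
[652.  -2. 157.] [-0.05  0.35  1.7   0.08  0.82  1.3 ]
[669.   1. 141.] [-0.09  0.31  1.97  0.51  0.31  0.87]
58
[ 543. -216.   14.] [-0.57  0.44  2.21  1.49  0.31 -0.45]
[624.  -7. 160.] [-0.02  0.49  1.44 -0.02  1.31  1.39]
[640.  -4. 176.] [-0.01  0.5   1.38 -0.02  1.37  1.39]
[651.  -2. 157.] [-0.05  0.37  1.66  0.06  0.89  1.32]
[668.   1. 141.] [-0.08  0.31  
[... 447 characters left out ...]
.54  1.32 -0.03  1.45  1.4 ]
[650.  -2. 156.] [-0.04  0.4   1.6   0.04  0.98  1.34]
[667.   1. 140.] [-0.07  0.32  1.87  0.25  0.48  1.13]
65
[ 541. -216.   13.] [-0.53  0.43  2.13  0.84  0.31  0.24]
[622.  -7. 160.] [-0.01  0.55  1.35 -0.04  1.47  1.4 ]
[638.  -4. 176.] [-0.    0.57  1.28 -0.04  1.52  1.4 ]
[649.  -2. 156.] [-0.03  0.42  1.56  0.02  1.06  1.35]
[666.   1. 140.] [-0.07  0.34  1.83  0.19  0.56  1.19]
70
[ 540. -216.   12.] [-0.5   0.44  2.07  0.49  0.38  0.6 ]
[620.  -7. 161.] [-0.    0.6   1.28 -0.05  1.57  1.4 ]
[636.  -5. 177.] [ 0.    0.61  1.21 -0.05  1.63  1.41]
[648.  -3. 156.] [-0.02  0.46  1.49  0.    1.17  1.37]
[664.   0. 139.] [-0.06  0.36  1.76  0.12  0.68  1.26]
```

```bash
cat >> mv.py <<'E'
def path(poses,hand):
    """rows through successive poses [(R,p),...]"""
    out=[]
    for (R0,p0),(R1,p1) in zip(poses[:-1],poses[1:]): out+=rows(R0,np.array(p0,float),R1,np.array(p1,float),1,hand)
    return out
E
python3 - <<'E'
from planr import *
o,Rc,p=cur();print(p)
Q=[(Rc,p)]
for k in range(1,5): Q.append((Rtool(0,70,180),p+np.array([-10,-5,30])*k))
p1=Q[-1][1]
N=23
for k in range(1,N+1):
    s=k/N; Q.append((Rtool(10*s,70-20*s,180+180*s),p1+(np.array([555,20,200])-p1)*s))
check(Q[4::4]+Q[-1:],o["joint_positions"])
rs=path(Q,70);
for i in range(0,30,10): show(rs[i:i+10])
E
```

```text
[528.1594021  184.58137139   9.6817538 ]
[488. 165. 130.] [ 0.39  0.16  2.08 -0.24  0.59 -1.01]
[500. 139. 142.] [ 0.32  0.13  2.11 -0.23  0.52 -0.55]
[511. 114. 154.] [ 0.25  0.1   2.13 -0.2   0.45 -0.13]
[523.  89. 166.] [ 0.17  0.08  2.15 -0.11  0.39  0.24]
[535.  64. 179.] [0.09 0.06 2.17 0.06 0.32 0.53]
[546.  39. 191.] [-0.01  0.05  2.18  0.35  0.29  0.69]
[555.  20. 200.] [-0.08  0.05  2.18  0.62  0.28  0.77]
[[0.03,-0.05,0.03,-5,-31.6,-0.9,70],[0,0,0,-5,-31.6,-0.9,70],[0,0,0,-5,-31.6,-0.9,70],[0,0,0,-5,-31.6,-0.9,70],[-0.86,7.42,-0.21,-6.3,-1.9,-3.8,70],[-0.82,7.42,-0.33,-5.7,-1.8,-4.6,70],[-0.76,7.42,-0.45,-5.1,-1.8,-5.3,70],[-0.69,7.43,-0.55,-4.3,-1.8,-5.9,70],[-0.61,7.43,-0.65,-3.5,-1.7,-6.5,70],[-0.51,7.43,-0.73,-2.6,-1.7,-6.9,70]]
[[-0.4,7.43,-0.79,-1.7,-1.7,-7.2,70],[-0.29,7.44,-0.84,-0.7,-1.6,-7.4,70],[-0.16,7.44,-0.88,0.3,-1.6,-7.4,70],[-0.04,7.44,-0.89,1.2,-1.6,-7.3,70],[0.09,7.45,-0.89,2.2,-1.5,-7.1,70],[0.22,7.45,-0.87,3.1,-1.5,-6.7,70],[0.34,7.45,-0.83,4,-1.5,-6.3,70],[0.46,7.46,-0.78,4.8,-1.4,-5.7,70],[0.56,7.46,-0.7,5.5,-1.4,-5,70],[0.66,7.46,-0.62,6.1,-1.4,-4.2,70]]
[[0.74,7.47,-0.52,6.6,-1.4,-3.4,70],[0.81,7.47,-0.41,7,-1.3,-2.5,70],[0.86,7.47,-0.29,7.3,-1.3,-1.5,70],[0.89,7.48,-0.17,7.4,-1.3,-0.5,70],[0.91,7.48,-0.04,7.5,-1.3,0.5,70],[0.91,7.49,0.09,7.3,-1.2,1.4,70],[0.89,7.49,0.22,7.1,-1.2,2.4,70]]
```

Call:
play_rows:
  increments:
    - [0,0,0,0,-31.6,-0.9,70]
    - [0,0,0,-5,-31.6,-0.9,70]
    - [0,0,0,-5,-31.6,-0.9,70]
    - [0,0,0,-5,-31.6,-0.9,70]
    - [-0.86,7.42,-0.21,-6.3,-1.9,-3.8,70]
    - [-0.82,7.42,-0.33,-5.7,-1.8,-4.6,70]
    - [-0.76,7.42,-0.45,-5.1,-1.8,-5.3,70]
    - [-0.69,7.43,-0.55,-4.3,-1.8,-5.9,70]
    - [-0.61,7.43,-0.65,-3.5,-1.7,-6.5,70]
    - [-0.51,7.43,-0.73,-2.6,-1.7,-6.9,70]

```text
t: 8.7
tool_pos: [505.1, 131.3, 148.0]
orientation: [-1.609, -0.959, 0.282]
ft_force: [-0.1, -0.5, 0.1]
width: 69.9
```

Call:
play_rows:
  increments:
    - [-0.4,7.43,-0.79,-1.7,-1.7,-7.2,70]
    - [-0.29,7.44,-0.84,-0.7,-1.6,-7.4,70]
    - [-0.16,7.44,-0.88,0.3,-1.6,-7.4,70]
    - [-0.04,7.44,-0.89,1.2,-1.6,-7.3,70]
    - [0.09,7.45,-0.89,2.2,-1.5,-7.1,70]
    - [0.22,7.45,-0.87,3.1,-1.5,-6.7,70]
    - [0.34,7.45,-0.83,4,-1.5,-6.3,70]
    - [0.46,7.46,-0.78,4.8,-1.4,-5.7,70]
    - [0.56,7.46,-0.7,5.5,-1.4,-5,70]
    - [0.66,7.46,-0.62,6.1,-1.4,-4.2,70]

```text
t: 9.7
tool_pos: [534.1, 68.4, 178.6]
orientation: [-1.278, -0.055, -0.791]
ft_force: [0.7, 0.2, -0.5]
width: 70.2
```

Call:
play_rows:
  increments:
    - [0.74,7.47,-0.52,6.6,-1.4,-3.4,70]
    - [0.81,7.47,-0.41,7,-1.3,-2.5,70]
    - [0.86,7.47,-0.29,7.3,-1.3,-1.5,70]
    - [0.89,7.48,-0.17,7.4,-1.3,-0.5,70]
    - [0.91,7.48,-0.04,7.5,-1.3,0.5,70]
    - [0.91,7.49,0.09,7.3,-1.2,1.4,70]
    - [0.89,7.49,0.22,7.1,-1.2,2.4,70]
    - [0,0,0,0,0,0,70]
    - [0,0,0,0,0,0,70]
    - [0,0,0,0,0,0,70]

```text
t: 10.7
tool_pos: [554.1, 25.1, 199.7]
orientation: [-0.724, 0.606, -1.299]
ft_force: [-0.1, -0.2, 0.2]
width: 69.9
```

```bash
python3 - <<'E'
from look import *
from planr import *
o,f,c,ms=look("wrist","w6",["slat_panel","pen_rest"])
print(o["t"],o["tool_pos"],o["ft_force"],np.round(o["qd"],3),np.round(o["joint_positions"],2),np.round(R.from_rotvec(o["orientation"]).as_matrix(),2))
calib(True)
a=f["pixels"][:,:,::-1]
E
```

```text
wrist slat_panel 0.65 [266.  87.] 93620
10.7 [554.13837109  25.08956731 199.73828277] [-0.08026351 -0.17032095  0.15717499] [ 0.004 -0.001 -0.     0.007 -0.002  0.002] [-0.07  0.05  2.18  0.6   0.28  0.8 ] [[ 0.18  0.63  0.75]
 [-0.98  0.11  0.13]
 [ 0.   -0.77  0.64]]
```

View pics/w6.png

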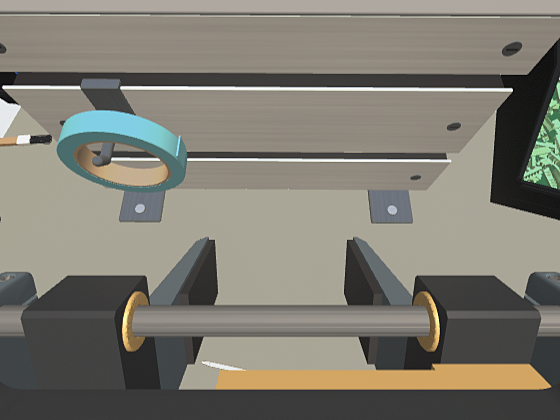

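```bash
python3 - <<'E'
import cv2
a=cv2.imread("pics/w6.png")
cv2.imwrite("pics/w6a.png",cv2.resize(a[55:200,395:545],None,fx=4,fy=4,interpolation=cv2.INTER_CUBIC))
cv2.imwrite("pics/w6b.png",cv2.resize(a[55:200,0:150],None,fx=4,fy=4,interpolation=cv2.INTER_CUBIC))
E
```

```text
(no output)
```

View pics/w6a.png

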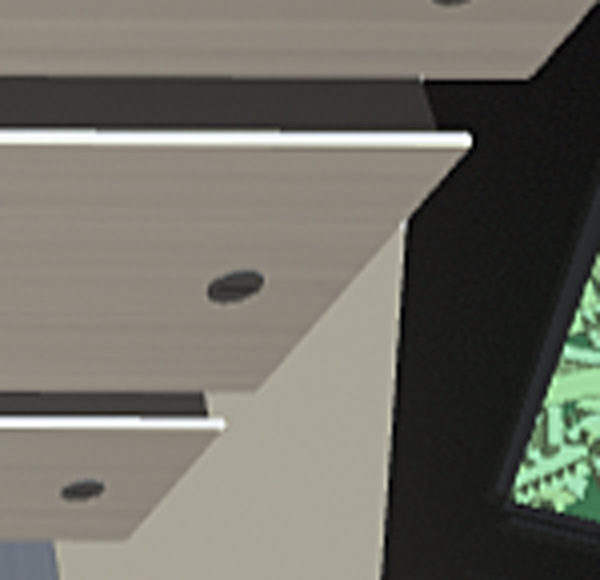

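View pics/w6b.png

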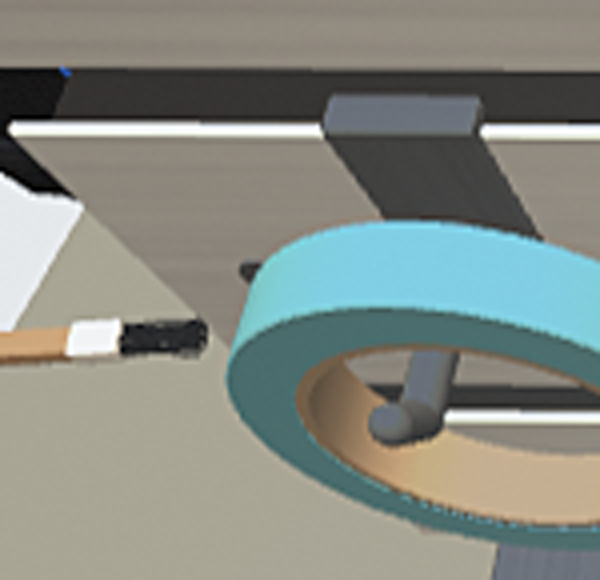

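```bash
cat > p2.py <<'E'
from panel import *
c6=pickle.load(open("pics/w6.pkl","rb"))[2]
A=lambda X,Y:(395+(X+.5)/4-.5,55+(Y+.5)/4-.5)
B=lambda X,Y:(0+(X+.5)/4-.5,55+(Y+.5)/4-.5)
D6=[(c6,A(471,147),(0,-190,185)),(c6,A(530,80),(0,-190,200)),(c6,A(258,391),(0,-190,100)),(c6,A(224,431),(0,-190,85)),(c6,B(10,136),(0,190,185))]
def run4(D,p0=[688,63,.1756,0]):
    def res(p,al=False):
        Rm=R.from_euler('z',p[2]).as_matrix(); out=[proj(c,Rm@np.array(P)+[p[0],p[1],p[3]])[0]-u for c,u,P in D]
        return np.array(out) if al else np.ravel(out)
    r=least_squares(res,p0,loss='soft_l1');return r.x,res(r.x,True)
if __name__=="__main__":
    for g in (run,run4):
      for D in(D6,D6+Ds+Dd):
        x,e=g(D);print(np.round(x,2),np.degrees(x[2]).round(2));print(np.round(e,1).tolist())
E
python3 p2.py
```

```text
[6.88e+02 6.66e+01 1.70e-01] 9.89
[[0.2, -0.5], [-1.3, 1.0], [-0.8, 0.9], [0.6, -1.0], [1.0, 0.3]]
[6.8815e+02 6.6220e+01 1.7000e-01] 9.92
[[0.7, -0.7], [-0.8, 0.8], [-0.5, 0.7], [1.0, -1.2], [1.5, 0.3], [-0.7, -0.6], [-0.4, -0.2], [-1.0, -1.7], [0.1, -0.7], [-0.9, -0.3], [-0.6, -0.2], [-0.6, -2.3]]
[6.876e+02 6.670e+01 1.700e-01 6.900e-01] 9.87
[[0.7, -0.7], [-0.7, 0.8], [-0.6, 0.9], [0.8, -1.0], [-0.1, -0.0]]
[6.881e+02 6.624e+01 1.700e-01 6.000e-02] 9.92
[[0.7, -0.7], [-0.8, 0.8], [-0.5, 0.7], [1.0, -1.2], [1.4, 0.3], [-0.7, -0.6], [-0.4, -0.3], [-1.0, -1.7], [0.1, -0.7], [-0.9, -0.3], [-0.6, -0.2], [-0.6, -2.4]]
```

```bash
python3 - <<'E'
from planr import *
o,Rc,p=cur();print(p)
g=np.array([575,-215,0])+R.from_euler('z',2,degrees=True).apply([-42,0,30])
R1=Rtool(2,60,0);p1=g+R1[:,1]*(19-100);print(p1)
check([(R1,p1),(R1,g+R1[:,1]*19)],o["joint_positions"])
rs=rows(Rc,p,R1,p1,9,90);show(rs+[[0]*6+[90]])
E
```

```text
[554.18843485  25.21586149 199.81714905]
[ 492.55025677 -217.87920848  100.14805771]
[ 493. -218.  100.] [-0.63  0.23  2.18  0.82  0.44  0.2 ]
[ 543. -216.   14.] [-0.56  0.43  2.18  1.3   0.29 -0.25]
[[-1.11,0.74,-0.52,25.4,1.1,-15.9,90],[-1.11,0.74,-0.52,25.6,1.7,-15.5,90],[-1.11,0.74,-0.52,25.8,2.2,-15.2,90],[-1.11,0.74,-0.52,25.9,2.7,-14.8,90],[-1.11,0.74,-0.52,26.1,3.2,-14.4,90],[-1.11,0.74,-0.52,26.2,3.7,-14,90],[-1.11,0.74,-0.52,26.4,4.2,-13.6,90],[-1.11,0.74,-0.52,26.5,4.7,-13.2,90],[-1.11,0.74,-0.52,26.6,5.2,-12.7,90],[0,0,0,0,0,0,90]]
```

Call:
play_rows:
  increments:
    - [-1.11,0.74,-0.52,25.4,1.1,-15.9,90]
    - [-1.11,0.74,-0.52,25.6,1.7,-15.5,90]
    - [-1.11,0.74,-0.52,25.8,2.2,-15.2,90]
    - [-1.11,0.74,-0.52,25.9,2.7,-14.8,90]
    - [-1.11,0.74,-0.52,26.1,3.2,-14.4,90]
    - [-1.11,0.74,-0.52,26.2,3.7,-14,90]
    - [-1.11,0.74,-0.52,26.4,4.2,-13.6,90]
    - [-1.11,0.74,-0.52,26.5,4.7,-13.2,90]
    - [-1.11,0.74,-0.52,26.6,5.2,-12.7,90]
    - [0,0,0,0,0,0,90]

```text
t: 11.85
tool_pos: [492.1, -220.5, 99.3]
orientation: [-0.826, 0.801, -1.386]
ft_force: [0.2, 0.5, 0.4]
width: 90.5
```

```bash
python3 - <<'E'
from look import *
from planr import *
look("side","s7",[])
o,f,c,ms=look("wrist","w7",["pen_rest","cleaner_bottle"])
print(o["t"],o["tool_pos"],o["ft_force"],np.round(o["qd"],3),np.round(o["joint_positions"],2))
E
```

```text
wrist pen_rest 0.57 [281. 173.] 5465
wrist cleaner_bottle 0.93 [442. 205.] 7650
11.9 [ 492.08967739 -218.9007426    99.68309629] [ 0.08435785 -0.15254105  0.51220388] [ 0.031 -0.024  0.016  0.005  0.014  0.002] [-0.63  0.23  2.18  0.82  0.44  0.21]
```

View pics/w7.png

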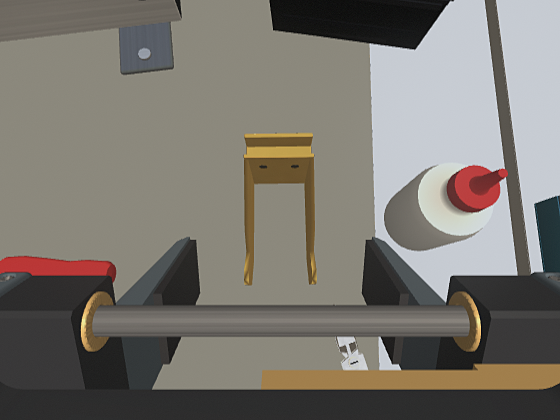

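```bash
python3 - <<'E'
from fit import *
o,f,c,ms=pickle.load(open("pics/w7.pkl","rb"))
im=f["pixels"]; hsv=cv2.cvtColor(im,cv2.COLOR_RGB2HSV)
m=(cv2.inRange(hsv,(12,120,60),(32,255,255))>0); m[:, :230]=0;m[:,330:]=0;m[300:]=0
print(m.sum(),ms["pen_rest"].sum(),(m&ms["pen_rest"]).sum())
x,fv,_=fit(rest_faces(),[(c,m)],[575,-215,2],planar,[5,5,4],.7);print(x,fv)
x2,fv,_=fit(rest_faces(),[(c,ms["pen_rest"])],[575,-215,2],planar,[5,5,4],.7);print(x2,fv)
out=im[:,:,::-1].copy()
for F in rest_faces():
    q=proj(c,F@planar(x)[0].T+planar(x)[1]);cv2.polylines(out,[np.round(q).astype(int)],True,(255,0,255),1)
cv2.imwrite("pics/w7f.png",cv2.resize(out[110:300,200:360],None,fx=3.1,fy=3.1,interpolation=0))
# bottle base ellipse rough
ys,xs=np.nonzero(ms["cleaner_bottle"]);print(xs.min(),xs.max(),ys.min(),ys.max())
E
```

```text
5082 5465 5071
[ 575.20581145 -214.22007859    2.66456664] 0.02534184604883194
[ 574.88273298 -214.27079028    2.49416759] 0.02006727084517479
385 507 163 251
```

View pics/w7f.png

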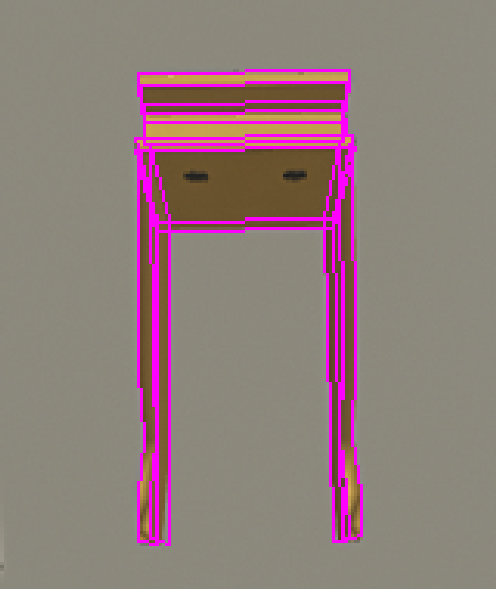

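```bash
python3 - <<'E'
from planr import *
import pickle
o,f,c,ms=pickle.load(open("pics/w7.pkl","rb"))
for b in [(544,-334),(548,-330),(545,-325),(540,-330)]:
    t=np.linspace(0,2*np.pi,60);q=proj(c,np.stack([b[0]+27.5*np.cos(t),b[1]+27.5*np.sin(t),0*t],1));q2=proj(c,np.stack([b[0]+27.5*np.cos(t),b[1]+27.5*np.sin(t),0*t+70],1))
    print(b,q.min(0),q.max(0),q2.min(0),q2.max(0))
o,Rc,p=cur();print(p,np.round(o["qd"],3))
al=60;yaw=2.6
g=np.array([575.2,-214.2,0])+R.from_euler('z',yaw,degrees=True).apply([-44,0,30])
R1=Rtool(yaw,al,0);p1=g+R1[:,1]*19;print(g,p1)
check([(R1,p1)],o["joint_positions"])
pm=p1-R1[:,1]*40
rs=rows(Rc,p,R1,pm,4,90)+rows(R1,pm,R1,p1,4,90);show(rs)
E
```

```text
(544, -334) [384.34937576 188.67291077] [448.29994153 251.10111753] [415.1422118  158.94684057] [498.4650797  238.86045112]
(548, -330) [379.56639238 184.19320107] [443.30073591 246.23498628] [408.81979205 153.28813824] [491.75771831 232.56034146]
(545, -325) [373.89340937 187.27555953] [437.74227534 249.5816901 ] [401.54312147 157.18149587] [484.65484988 236.89231604]
(540, -330) [379.8673995  192.90294175] [443.98776068 255.69576292] [409.43913623 164.30013286] [493.03470031 244.82061884]
[ 492.19409717 -217.09225132  100.36766111] [ 0.008 -0.007  0.002 -0.    -0.001 -0.001]
[ 531.24529493 -216.19597148   30.        ] [ 540.73551534 -215.76502309   13.54551733]
[ 541. -216.   14.] [-0.57  0.43  2.18  1.3   0.3  -0.26]
[[0.01,-0.15,0.08,0.1,14.9,-0.3,90],[0.01,-0.15,0.08,0.2,14.9,-0.3,90],[0.01,-0.15,0.08,0.2,14.9,-0.3,90],[0.01,-0.15,0.08,0.2,14.9,-0.3,90],[0,0,0,0,10,0,90],[0,0,0,0,10,0,90],[0,0,0,0,10,0,90],[0,0,0,0,10,0,90]]
```

Call:
play_rows:
  increments:
    - [0.01,-0.15,0.08,0.1,14.9,-0.3,90]
    - [0.01,-0.15,0.08,0.2,14.9,-0.3,90]
    - [0.01,-0.15,0.08,0.2,14.9,-0.3,90]
    - [0.01,-0.15,0.08,0.2,14.9,-0.3,90]
    - [0,0,0,0,10,0,90]
    - [0,0,0,0,10,0,90]
    - [0,0,0,0,10,0,90]
    - [0,0,0,0,10,0,90]
    - [0,0,0,0,0,0,90]
    - [0,0,0,0,0,0,60]

```text
t: 13.05
tool_pos: [541.1, -215.9, 13.7]
orientation: [-0.829, 0.792, -1.372]
ft_force: [-0.4, 0.2, -0.2]
width: 84.7
```

```bash
python3 - <<'E'
from look import *
from mv import *
o,f,c,ms=look("wrist","w8",["pen_rest"])
print(o["t"],o["tool_pos"],o["ft_force"],np.round(o["qd"],3),o["width"])
print(np.round(R.from_rotvec(o["orientation"]).as_matrix(),3)-np.round(Rtool(2.6,60,0),3))
E
```

```text
wrist pen_rest 0.58 [284. 207.] 12782
13.05 [ 541.0816232  -215.91381945   13.72507716] [-0.40537875  0.23523917 -0.16448017] [-0.01  -0.01   0.002 -0.002 -0.    -0.002] 84.68849617244466
[[0.001 0.001 0.   ]
 [0.    0.    0.001]
 [0.    0.    0.   ]]
```

View pics/w8.png

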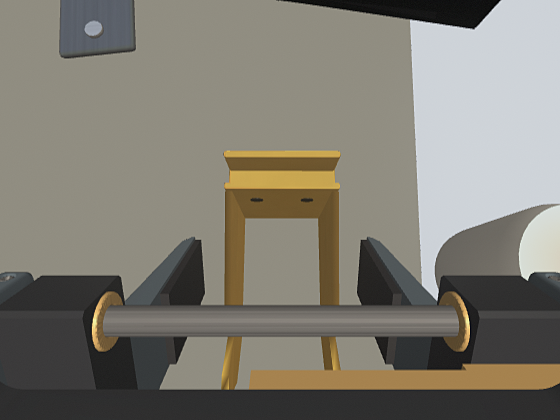

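Call:
play_rows:
  increments:
    - [0,0,0,0,0,0,56]
    - [0,0,0,0,0,0,54]
    - [0,0,0,0,0,0,52]
    - [0,0,0,0,0,0,45]
    - [0,0,0,0,0,0,40]
    - [0,0,0,0,0,0,40]
    - [0,0,0,0,0,0,40]
    - [0,0,0,0,0,0,40]
    - [0,0,0,0,0,0,40]
    - [0,0,0,0,0,0,40]

```text
t: 14.15
tool_pos: [540.9, -216.7, 13.5]
orientation: [-0.829, 0.792, -1.373]
ft_force: [-3.5, 0.7, 5.2]
width: 49.8
```

```bash
python3 - <<'E'
from look import *
from planr import *
from fit import *
o,f,c,ms=look("wrist","w9",["pen_rest"])
print(o["t"],o["tool_pos"],o["ft_force"],o["width"])
x,fv,_=fit(rest_faces(),[(c,ms["pen_rest"])],[575,-215,2],planar,[5,5,4],.7);print(x,fv)
out=f["pixels"][:,:,::-1].copy()
for F in rest_faces():
    q=proj(c,F@planar(x)[0].T+planar(x)[1]);cv2.polylines(out,[np.round(q).astype(int)],True,(255,0,255),1)
cv2.imwrite("pics/w9f.png",out)
E
```

```text
wrist pen_rest 0.61 [284. 205.] 12350
14.15 [ 540.8922138  -216.74286168   13.53297456] [-3.54597327  0.70512145  5.23974122] 49.839880930898815
[ 575.31649768 -214.83159882    2.52720094] 0.13507747650146484
```

View pics/w9f.png

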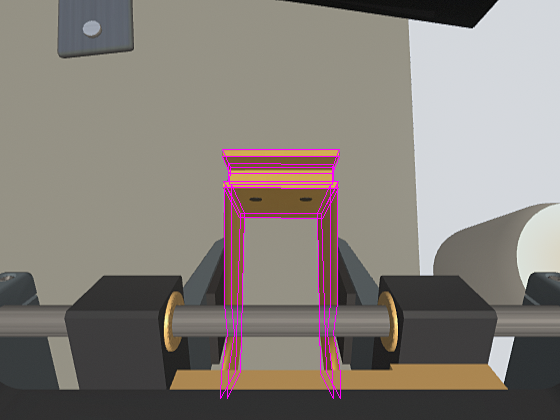

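```bash
python3 - <<'E'
from planr import *
import json
o,Rc,p=cur();print(p)
PP=[688,66.5,np.radians(9.9)]
pre=hangseq(PP,-60,-44,30,60,[(-54,-40,38)])[0]
mid=hangseq(PP,-60,-44,30,60,[(-110,-40,10)])[0]
Q=[(Rc,p)]
lift=(Rc,p+np.array([-8,12,60]))
for k in range(1,4):Q.append((Rc,p+(lift[1]-p)*k/3))
N=9
from scipy.spatial.transform import Slerp
def seg(A,B,N):
    s=Slerp([0,1],R.from_matrix([A[0],B[0]]))
    return [(s(k/N).as_matrix(),A[1]+(B[1]-A[1])*k/N) for k in range(1,N+1)]
Q+=seg(lift,mid,12)+seg(mid,pre,5)
check(Q[3::3]+Q[-1:],o["joint_positions"])
rs=path(Q,40)
for i in range(0,len(rs),10): show(rs[i:i+10])
print(lift[1],mid[1],pre[1])
E
```

```text
[ 540.88726031 -216.74066053   13.53479739]
[ 533. -205.   74.] [-0.55  0.31  2.15  0.9   0.37  0.17]
[ 537. -158.   82.] [-0.44  0.28  2.14  0.68  0.37  0.46]
[ 541. -112.   90.] [-0.33  0.25  2.12  0.47  0.4   0.73]
[545. -65.  99.] [-0.22  0.24  2.09  0.31  0.46  0.95]
[549. -19. 107.] [-0.11  0.24  2.05  0.19  0.53  1.13]
[574. -14. 122.] [-0.05  0.37  1.75  0.02  0.97  1.34]
[591. -11. 131.] [-0.02  0.48  1.54 -0.03  1.26  1.39]
[[0,0,0,-4.1,-18.6,7.9,40],[0,0,0,-4.1,-18.6,7.9,40],[0,0,0,-4.1,-18.6,7.9,40],[-0.83,-0.56,0.26,-15.4,-1.4,3.2,40],[-0.83,-0.56,0.26,-15.4,-1.4,3.3,40],[-0.83,-0.56,0.26,-15.4,-1.4,3.4,40],[-0.83,-0.56,0.26,-15.4,-1.4,3.5,40],[-0.83,-0.56,0.26,-15.3,-1.3,3.7,40],[-0.83,-0.56,0.26,-15.3,-1.3,3.8,40],[-0.83,-0.56,0.26,-15.3,-1.3,3.9,40]]
[[-0.83,-0.56,0.26,-15.2,-1.3,4.1,40],[-0.83,-0.56,0.26,-15.2,-1.3,4.2,40],[-0.83,-0.56,0.26,-15.2,-1.3,4.3,40],[-0.83,-0.56,0.26,-15.1,-1.3,4.4,40],[-0.83,-0.56,0.26,-15.1,-1.3,4.6,40],[-5.6,0,0,0,-1.6,9.7,40],[-5.6,0,0,0,-2.5,9.6,40],[-5.6,0,0,0,-3.4,9.3,40],[-5.6,0,0,0,-4.3,8.9,40],[-5.6,0,0,0,-5.2,8.4,40]]
[ 532.88726031 -204.74066053   73.53479739] [548.87928398 -18.68739728 107.21174294] [591.37692395 -11.27037177 131.20971051]
```

Call:
play_rows:
  increments:
    - [0,0,0,-4.1,-18.6,7.9,40]
    - [0,0,0,-4.1,-18.6,7.9,40]
    - [0,0,0,-4.1,-18.6,7.9,40]
    - [-0.83,-0.56,0.26,-15.4,-1.4,3.2,40]
    - [-0.83,-0.56,0.26,-15.4,-1.4,3.3,40]
    - [-0.83,-0.56,0.26,-15.4,-1.4,3.4,40]
    - [-0.83,-0.56,0.26,-15.4,-1.4,3.5,40]
    - [-0.83,-0.56,0.26,-15.3,-1.3,3.7,40]
    - [-0.83,-0.56,0.26,-15.3,-1.3,3.8,40]
    - [-0.83,-0.56,0.26,-15.3,-1.3,3.9,40]

```text
t: 15.25
tool_pos: [541.6, -95.2, 92.4]
orientation: [-0.935, 0.826, -1.276]
ft_force: [0.5, 0.6, -1.6]
width: 49.7
```

Call:
play_rows:
  increments:
    - [-0.83,-0.56,0.26,-15.2,-1.3,4.1,40]
    - [-0.83,-0.56,0.26,-15.2,-1.3,4.2,40]
    - [-0.83,-0.56,0.26,-15.2,-1.3,4.3,40]
    - [-0.83,-0.56,0.26,-15.1,-1.3,4.4,40]
    - [-0.83,-0.56,0.26,-15.1,-1.3,4.6,40]
    - [-5.6,0,0,0,-1.6,9.7,40]
    - [-5.6,0,0,0,-2.5,9.6,40]
    - [-5.6,0,0,0,-3.4,9.3,40]
    - [-5.6,0,0,0,-4.3,8.9,40]
    - [-5.6,0,0,0,-5.2,8.4,40]

```text
t: 16.25
tool_pos: [591.6, -10.9, 131.1]
orientation: [-1.399, 1.175, -1.018]
ft_force: [-0.1, -0.0, -1.5]
width: 49.7
```

Call:
play_rows:
  increments:
    - [0,0,0,0,0,0,40]
    - [0,0,0,0,0,0,40]
    - [0,0,0,0,0,0,40]
    - [0,0,0,0,0,0,40]
    - [0,0,0,0,0,0,40]
    - [0,0,0,0,0,0,40]
    - [0,0,0,0,0,0,40]
    - [0,0,0,0,0,0,40]
    - [0,0,0,0,0,0,40]
    - [0,0,0,0,0,0,40]

```text
t: 17.25
tool_pos: [591.5, -11.1, 131.3]
orientation: [-1.396, 1.172, -1.02]
ft_force: [0.7, 0.3, -1.9]
width: 50.0
```

```bash
python3 - <<'E'
from look import *
from planr import *
o,f,c,ms=look("wrist","w10",["pen_rest","slat_panel"])
look("side","s10",["pen_rest"]);look("scene","c10",["pen_rest"])
print(o["t"],o["tool_pos"],o["ft_force"],o["width"],np.round(o["qd"],3))
Rc=R.from_rotvec(o["orientation"]).as_matrix();print(np.degrees(R.from_matrix(Rtool(9.9,98,0).T@Rc).as_rotvec()))
a=cv2.imread("pics/s10.png");cv2.imwrite("pics/s10c.png",cv2.resize(a[80:310,200:400],None,fx=2.6,fy=2.6,interpolation=cv2.INTER_CUBIC))
calib(True)
E
```

```text
wrist pen_rest 0.75 [283. 208.] 12053
wrist slat_panel 0.89 [285.  33.] 38495
side pen_rest 0.55 [268. 211.] 267
side pen_rest 0.28 [299. 177.] 73
scene pen_rest 0.86 [286. 207.] 598
17.25 [591.45238115 -11.14722493 131.29046131] [ 0.67359174  0.32076432 -1.92790511] 50.02207976324038 [-0.     0.001  0.     0.001 -0.     0.001]
[ 0.03840217 -0.04214315 -0.0224409 ]
```

View pics/w10.png

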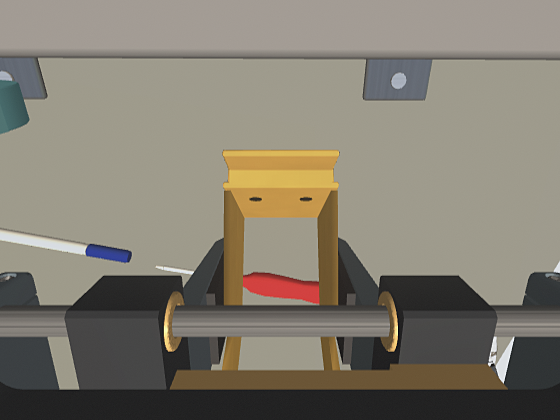

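View pics/s10c.png

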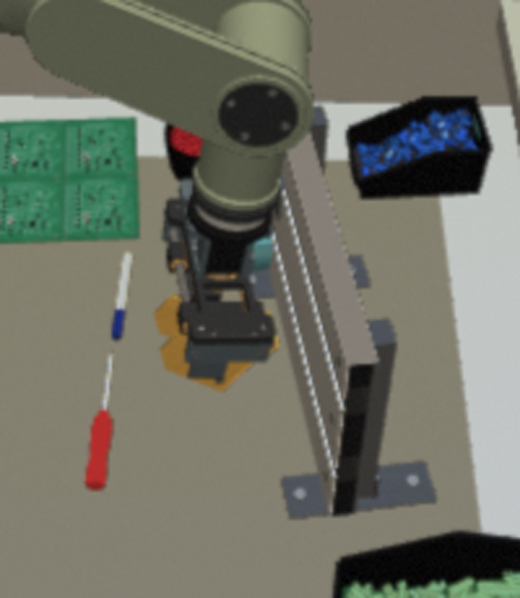

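View pics/c10.png

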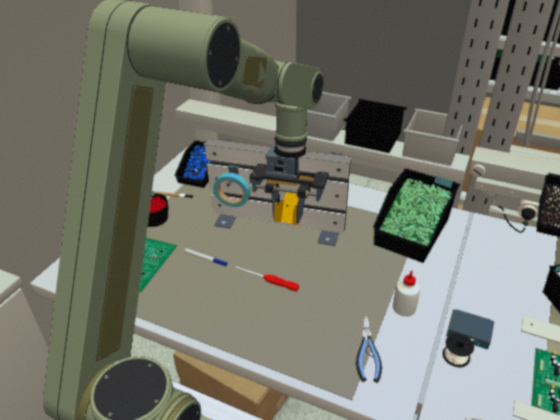

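```bash
python3 - <<'E'
from h import *
import pickle
o,f,c,ms=pickle.load(open("pics/w10.pkl","rb"))
Rm=R.from_euler('z',9.9,degrees=True).as_matrix()
for x,z in((0,248),(0,245),(2,248),(0,0)): print(x,z,[proj(c,Rm@np.array([x,y,z])+[688,66.5,0])[0].round(1) for y in(60,-60,-150)])
im=f["pixels"].astype(int)
for u in(100,280,450,540): print(u,[tuple(im[v,u]) for v in range(44,64,1)])
a=cv2.imread("pics/w10.png");cv2.imwrite("pics/w10c.png",cv2.resize(a[30:110,330:560],None,fx=3.4,fy=3.4,interpolation=0))
E
```

```text
0 248 [array([-805.6,   35.7]), array([285.2,  37.5]), array([1098.9,   38.9])]
0 245 [array([-732.9,   36.8]), array([284.8,  38.5]), array([1044.3,   39.7])]
2 248 [array([-830.3,   14.8]), array([285.3,  16.7]), array([1117.5,   18.2])]
0 0 [array([123.7,  49.4]), array([281. ,  49.7]), array([398.9,  49.9])]
100 [(np.int64(163), np.int64(156), np.int64(147)), (np.int64(163), np.int64(156), np.int64(149)), (np.int64(163), np.int64(156), np.int64(148)), (np.int64(163), np.int64(157), np.int64(149)), (np.int64(162), np.int64(156), np.int64(148)), (np.int64(156), np.int64(150), np.int64(142)), (np.int64(150), np.int64(145), np.int64(137)), (np.int64(144), np.int64(138), np.int64(131)), (np.int64(138), np.int64(133), np.int64(126)), (np.int64(132), np.int64(128), np.int64(122)), (np.int64(128), np.int64(123), np.int64(117)), (np.int64(119), np.int64(115), np.int64(110)), (np.int64(100), np.int64(96), np.int64(92)), (np.int64(96), np.int64(93), np.int64(87)), (np.int64(136), np.int64(133), np.int64(122)), (np.int64(164), np.int64(160), np.int64(146)), (np.int64(159), np.int64(156), np.
[... 2277 characters left out ...]
(np.int64(163), np.int64(156), np.int64(149)), (np.int64(161), np.int64(154), np.int64(146)), (np.int64(154), np.int64(148), np.int64(140)), (np.int64(149), np.int64(143), np.int64(136)), (np.int64(143), np.int64(138), np.int64(131)), (np.int64(136), np.int64(131), np.int64(124)), (np.int64(131), np.int64(126), np.int64(121)), (np.int64(127), np.int64(122), np.int64(116)), (np.int64(116), np.int64(112), np.int64(106)), (np.int64(91), np.int64(88), np.int64(84)), (np.int64(104), np.int64(101), np.int64(95)), (np.int64(150), np.int64(146), np.int64(134)), (np.int64(161), np.int64(158), np.int64(143)), (np.int64(158), np.int64(155), np.int64(141)), (np.int64(157), np.int64(154), np.int64(140))]
```

View pics/w10c.png

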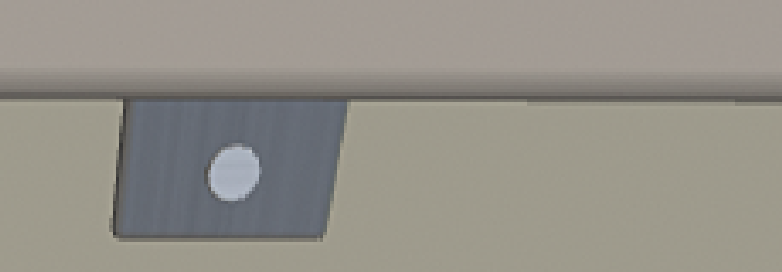

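Call:
play_rows:
  increments:
    - [0,0,0,0,-0.7,5,40]
    - [0,0,0,0,-0.7,5,40]
    - [0,0,0,0,-0.7,5,40]
    - [0,0,0,0,-0.7,5,40]
    - [0,0,0,0,-0.7,5,40]
    - [0,0,0,0,-0.56,4,40]
    - [0,0,0,0,-0.28,2,40]
    - [0,0,0,0,0,0,40]
    - [0,0,0,0,0,0,40]
    - [0,0,0,0,0,0,40]

```text
t: 18.6
tool_pos: [622.0, -5.8, 131.4]
orientation: [-1.396, 1.172, -1.02]
ft_force: [0.9, 0.2, -1.3]
width: 49.7
```

```bash
cat > st.py <<'E'
from mv import *
PP=[688,66.5,np.radians(9.9)]
def loc():
    o,Rc,p=cur()
    Rp=R.from_euler('z',PP[2]).as_matrix()
    print("t",o["t"],"TCP panel-frame",np.round(Rp.T@(p-[PP[0],PP[1],0]),2),"F panel",np.round(Rp.T@o["ft_force"],2),"M",np.round(Rp.T@o["moment"],2),"w",round(o["width"],2),"alpha",round(np.degrees(np.arctan2(-Rc[2,1],Rp[:,0]@Rc[:,1])),2),"dyaw",np.degrees(R.from_matrix(Rp.T@Rc).as_euler('zyx'))[0].round(2))
if __name__=="__main__": loc();loc()
E
python3 st.py
```

```text
t 18.6 TCP panel-frame [-77.42 -59.91 131.37] F panel [ 0.92  0.04 -1.32] M [-0.03  0.07 -0.04] w 49.75 alpha 97.98 dyaw 89.72
t 18.6 TCP panel-frame [-77.42 -59.91 131.37] F panel [ 0.92  0.04 -1.32] M [-0.03  0.07 -0.04] w 49.75 alpha 97.98 dyaw 89.72
```

Call:
play_rows:
  increments:
    - [0,0,0,0,-0.05,0.35,40]
    - [0,0,0,0,-0.05,0.35,40]
    - [0,0,0,0,-0.05,0.35,40]
    - [0,0,0,0,-0.05,0.35,40]
    - [0,0,0,0,-0.05,0.35,40]
    - [0,0,0,0,-0.05,0.35,40]
    - [0,0,0,0,-0.05,0.35,40]
    - [0,0,0,0,-0.05,0.35,40]
    - [0,0,0,0,0,0,40]
    - [0,0,0,0,0,0,40]

```text
t: 19.6
tool_pos: [625.0, -5.3, 131.3]
orientation: [-1.396, 1.172, -1.02]
ft_force: [-0.0, -0.4, -2.4]
width: 50.1
```

```bash
python3 st.py
```

```text
t 19.6 TCP panel-frame [-74.36 -59.91 131.33] F panel [-0.1  -0.34 -2.43] M [0.04 0.07 0.04] w 50.1 alpha 97.96 dyaw 89.72
t 19.6 TCP panel-frame [-74.36 -59.91 131.33] F panel [-0.1  -0.34 -2.43] M [0.04 0.07 0.04] w 50.1 alpha 97.96 dyaw 89.72
```

Call:
play_rows:
  increments:
    - [0,0,0,0,-0.04,0.25,40]
    - [0,0,0,0,-0.04,0.25,40]
    - [0,0,0,0,-0.04,0.25,40]
    - [0,0,0,0,-0.04,0.25,40]
    - [0,0,0,0,-0.04,0.25,40]
    - [0,0,0,0,-0.04,0.25,40]
    - [0,0,0,0,-0.04,0.25,40]
    - [0,0,0,0,-0.04,0.25,40]
    - [0,0,0,0,0,0,40]
    - [0,0,0,0,0,0,40]

```text
t: 20.6
tool_pos: [625.6, -5.2, 131.4]
orientation: [-1.398, 1.174, -1.018]
ft_force: [-6.7, -0.7, 0.8]
width: 49.8
```

```bash
python3 st.py
```

```text
t 20.6 TCP panel-frame [-73.81 -59.88 131.44] F panel [-6.75  0.43  0.81] M [-0.05  0.94 -0.03] w 49.84 alpha 98.15 dyaw 89.74
t 20.6 TCP panel-frame [-73.81 -59.88 131.44] F panel [-6.75  0.43  0.81] M [-0.05  0.94 -0.03] w 49.84 alpha 98.15 dyaw 89.74
```

Call:
play_rows:
  increments:
    - [0,0,0,0,0.56,-3.96,40]
    - [0,0,0,0,-4.46,-3.86,40]
    - [0,0,0,0,-4.46,-3.86,40]
    - [0,0,0,0,-4.46,-3.86,40]
    - [0,0,0,0,-4.46,-3.86,40]
    - [0,0,0,0,0,0,40]
    - [0,0,0,0,0,0,40]
    - [0,0,0,0,0,0,40]
    - [0,0,0,0,0,0,40]
    - [0,0,0,0,0,0,40]

```text
t: 21.6
tool_pos: [610.5, -7.8, 150.9]
orientation: [-1.396, 1.172, -1.02]
ft_force: [0.1, -0.1, -0.3]
width: 49.8
```

```bash
python3 st.py; python3 - <<'E'
from look import *
o,f,c,ms=look("scene","c11",["pen_rest"])
a=cv2.imread("pics/c11.png");cv2.imwrite("pics/c11c.png",cv2.resize(a[130:260,200:365],None,fx=4.5,fy=4.5,interpolation=cv2.INTER_CUBIC))
E
```

```text
t 21.6 TCP panel-frame [-89.16 -59.85 150.9 ] F panel [ 0.12 -0.09 -0.31] M [-0.04  0.04 -0.02] w 49.76 alpha 97.99 dyaw 89.69
t 21.6 TCP panel-frame [-89.16 -59.85 150.9 ] F panel [ 0.12 -0.09 -0.31] M [-0.04  0.04 -0.02] w 49.76 alpha 97.99 dyaw 89.69
scene pen_rest 0.92 [287. 198.] 643
```

View pics/c11c.png

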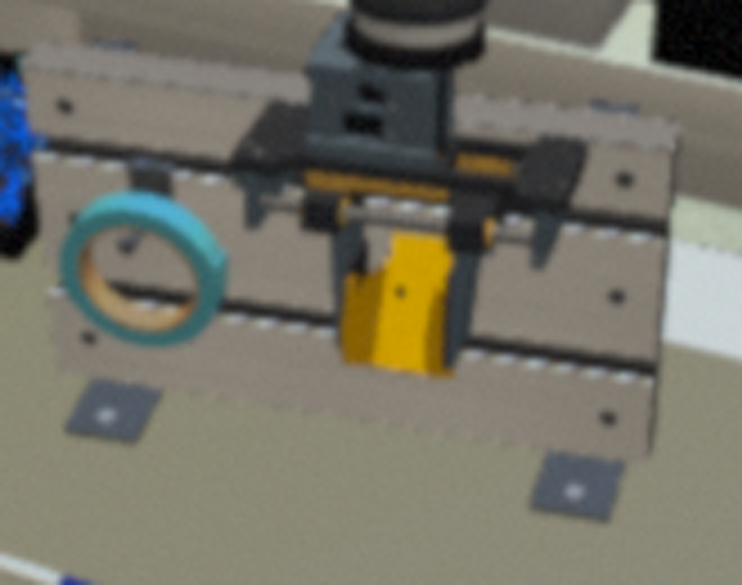

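Call:
play_rows:
  increments:
    - [0,0,0,0,-2.56,1.66,40]
    - [0,0,0,0,-2.26,1.7,40]
    - [0,0,0,0,-2.26,1.7,40]
    - [0,0,0,0,-2.26,1.7,40]
    - [0,0,0,0,-2.26,1.7,40]
    - [0,0,0,0,-1.69,1.28,40]
    - [0,0,0,0,-1.69,1.28,40]
    - [0,0,0,0,-1.69,1.28,40]
    - [0,0,0,0,-1.69,1.28,40]
    - [0,0,0,0,0,0,40]

```text
t: 22.7
tool_pos: [626.5, -5.0, 167.7]
orientation: [-1.396, 1.172, -1.02]
ft_force: [-0.2, -0.0, -1.0]
width: 50.2
```

```bash
python3 st.py
```

```text
t 22.7 TCP panel-frame [-72.84 -59.91 167.68] F panel [-0.18 -0.01 -1.02] M [-0.06  0.01 -0.03] w 50.15 alpha 97.93 dyaw 89.69
t 22.7 TCP panel-frame [-72.84 -59.91 167.68] F panel [-0.18 -0.01 -1.02] M [-0.06  0.01 -0.03] w 50.15 alpha 97.93 dyaw 89.69
```

Call:
play_rows:
  increments:
    - [0,0,0,0,-1.41,1.06,40]
    - [0,0,0,0,-1.41,1.06,40]
    - [0,0,0,0,-1.41,1.06,40]
    - [0,0,0,0,-1.41,1.06,40]
    - [0,0,0,0,-1.41,1.06,40]
    - [0,0,0,0,-1.41,1.06,40]
    - [0,0,0,0,-1.41,1.06,40]
    - [0,0,0,0,-1.2,0.9,40]
    - [0,0,0,0,0,0,40]
    - [0,0,0,0,0,0,40]

```text
t: 23.7
tool_pos: [635.8, -3.4, 177.3]
orientation: [-1.396, 1.172, -1.02]
ft_force: [-0.2, 0.1, -0.8]
width: 50.2
```

```bash
python3 st.py
```

```text
t 23.7 TCP panel-frame [-63.43 -59.87 177.25] F panel [-0.2   0.13 -0.79] M [-0.    0.02 -0.03] w 50.19 alpha 97.97 dyaw 89.7
t 23.7 TCP panel-frame [-63.43 -59.87 177.25] F panel [-0.2   0.13 -0.79] M [-0.    0.02 -0.03] w 50.19 alpha 97.97 dyaw 89.7
```

```bash
cat > swing.py <<'E'
import numpy as np
def dens(poly,n=12):
    out=[]
    for a,b in zip(poly,poly[1:]+poly[:1]):
        for k in range(n): out.append(np.array(a)+(np.array(b)-np.array(a))*k/n)
    return np.array(out,float)
prof=dens([(-3,-58),(0,-58),(0,0),(8,0),(8,20),(5,20),(5,4),(0,4),(-3,4)])
# signed clearance of points to solids (panel minus cavity)
def clear(P):
    x,z=P[:,0],P[:,1]
    def rect(x0,x1,z0,z1):
        dx=np.maximum(x0-x,x-x1);dz=np.maximum(z0-z,z-z1)
        return np.where((dx>0)&(dz>0),np.hypot(dx,dz),np.maximum(dx,dz))
    d=np.minimum(rect(0,3,-90,0),rect(0,3,15,63))
    d=np.minimum(d,rect(0,27,29,63));d=np.minimum(d,rect(0,27,-90,-8));d=np.minimum(d,rect(24,27,-90,63))
    return d
corners=np.array([[0,0],[3,0],[0,15],[3,15]])
def inside(hx,hz,t):
    a=np.radians(t);c,s=np.cos(a),np.sin(a)
    # tongue/lip rects in rest coords; corner clearance
    q=corners-[hx,hz]; rx=c*q[:,0]-s*q[:,1]; rz=s*q[:,0]+c*q[:,1]
    d=1e9
    for x0,x1,z0,z1 in((-3,8,0,4),(5,8,0,20),(-3,0,-58,4)):
        dx=np.maximum(x0-rx,rx-x1);dz=np.maximum(z0-rz,rz-z1)
        d=min(d,np.where((dx>0)&(dz>0),np.hypot(np.maximum(dx,0),np.maximum(dz,0)),np.maximum(dx,dz)).min())
    return d
def clr(hx,hz,t):
    a=np.radians(t);c,s=np.cos(a),np.sin(a)
    P=np.stack([hx+c*prof[:,0]+s*prof[:,1],hz-s*prof[:,0]+c*prof[:,1]],1)
    return min(clear(P).min(),inside(hx,hz,t))
if __name__=="__main__":
    for t in range(38,-1,-2):
        best=max(((clr(x,z,t),x,z) for x in np.arange(-12,2.1,.25) for z in np.arange(-3,9,.25)))
        print(t,"lin",round(clr(-8*t/38,6*t/38,t),2),"best",np.round(best,2))
    for k in(-24,-20,-16,-12,-8): print(k,clr(k,k+14,38))
E
python3 swing.py
```

```text
38 lin 1.87 best [3.5 0.5 6.5]
36 lin 1.48 best [ 3.52 -3.5   8.25]
34 lin 1.04 best [ 3.55 -3.25  8.  ]
32 lin 0.81 best [ 3.64 -0.5   6.5 ]
30 lin 0.74 best [ 3.75 -0.75  6.5 ]
28 lin 0.67 best [ 3.9  -2.25  7.25]
26 lin 0.6 best [ 4.07 -1.5   6.75]
24 lin 0.54 best [ 4.12 -1.5   6.75]
22 lin 0.48 best [ 3.92 -1.5   6.75]
20 lin 0.5 best [ 3.65 -1.25  7.25]
18 lin 0.6 best [ 3.36 -1.75  5.5 ]
16 lin 0.67 best [ 3.12 -1.75  5.25]
14 lin 0.71 best [ 2.85 -1.75  4.75]
12 lin 0.7 best [ 2.59 -1.    7.75]
10 lin 0.67 best [ 2.32 -1.    7.75]
8 lin 0.6 best [ 2.05 -1.    7.75]
6 lin 0.5 best [  1.95 -12.     8.75]
4 lin 0.36 best [  2.62 -12.     8.75]
2 lin 0.2 best [  3.31 -12.     8.75]
0 lin 0.0 best [  4.   -12.     8.75]
-24 5.447053231959767
-20 4.0662462201804885
-16 3.376849107056234
-12 1.1834378751327286
-8 1.872834988256983
```

```bash
python3 - <<'E'
from swing import *
K=[(38,-8,6),(38,-4,7.5),(24,-1.5,6.5),(14,-1.75,4.75),(6,-1.2,3.2),(0,-1,2.5)]
ts=[];
for (t0,x0,z0),(t1,x1,z1) in zip(K[:-1],K[1:]):
    n=6
    print([round(clr(x0+(x1-x0)*k/n,z0+(z1-z0)*k/n,t0+(t1-t0)*k/n),2) for k in range(n+1)])
for t in(10,6,3,0):
    print(t,max(((round(clr(x,z,t),2),x,z) for x in np.arange(-2,0.1,.25) for z in np.arange(0,6,.25))))
E
```

```text
[np.float64(1.87), np.float64(1.68), np.float64(1.62), np.float64(1.82), np.float64(2.07), np.float64(2.32), np.float64(2.57)]
[np.float64(2.57), np.float64(2.67), np.float64(2.82), np.float64(3.09), np.float64(3.44), np.float64(3.79), np.float64(4.01)]
[np.float64(4.01), np.float64(3.79), np.float64(3.57), np.float64(3.37), np.float64(3.18), np.float64(3.01), np.float64(2.85)]
[np.float64(2.85), np.float64(2.6), np.float64(2.37), np.float64(2.14), np.float64(1.93), np.float64(1.72), np.float64(1.53)]
[np.float64(1.53), np.float64(1.43), np.float64(1.34), np.float64(1.25), np.float64(1.16), np.float64(1.08), np.float64(1.0)]
10 (np.float64(2.32), np.float64(-1.75), np.float64(3.5))
6 (np.float64(1.79), np.float64(-1.25), np.float64(5.25))
3 (np.float64(1.39), np.float64(-1.25), np.float64(2.75))
0 (np.float64(1.0), np.float64(-1.0), np.float64(5.75))
```

```bash
python3 - <<'E'
from planr import *
o,Rc,p=cur()
PP=[688-.7*.985,66.5-.7*.172,np.radians(9.9)]
K=[(38,-8,6),(38,-4,7.5),(24,-1.5,6.5),(14,-1.75,4.75),(6,-1.2,3.2),(0,-1,2.5)]
N=[2,5,4,3,3]
S=[]
for (t0,x0,z0),(t1,x1,z1),n in zip(K[:-1],K[1:],N):
    for k in range(1,n+1): S.append((x0+(x1-x0)*k/n,z0+(z1-z0)*k/n,t0+(t1-t0)*k/n))
Q=hangseq(PP,-59.9,-44,30,60,[(-8.2,6.05,38)]+S)
print(np.round(Q[0][1]-p,2))
check(Q[::4]+Q[-1:],o["joint_positions"])
rs=path(Q,40)
for i in range(0,len(rs),10): print(len(rs));show(rs[i:i+10])
E
```

```text
[-0.01 -0.03  0.01]
[636.  -3. 177.] [-0.01  0.51  1.36 -0.03  1.41  1.39]
[642.  -2. 173.] [-0.02  0.47  1.43 -0.01  1.28  1.38]
[648.  -1. 162.] [-0.04  0.4   1.59  0.04  1.01  1.35]
[654.  -0. 152.] [-0.05  0.34  1.75  0.11  0.74  1.28]
[661.   1. 145.] [-0.07  0.31  1.88  0.25  0.49  1.13]
[663.   1. 143.] [-0.08  0.31  1.91  0.3   0.43  1.08]
17
[[0,0,0,0,-1,2.1,40],[0,0,0,0,-1,1.9,40],[2.8,0,0,0,2.6,1.6,40],[2.8,0,0,0,2.7,1.6,40],[2.8,0,0,0,2.7,1.6,40],[2.8,0,0,0,2.7,1.6,40],[2.8,0,0,0,2.7,1.6,40],[2.5,0,0,0,2.7,0.9,40],[2.5,0,0,0,2.7,0.8,40],[2.5,0,0,0,2.7,0.8,40]]
17
[[2.5,0,0,0,2.7,0.8,40],[2.67,0,0,0,2.9,1.1,40],[2.67,0,0,0,2.9,1.1,40],[2.67,0,0,0,2.9,1,40],[2,0,0,0,2,0.7,40],[2,0,0,0,2,0.7,40],[2,0,0,0,2,0.7,40]]
```

Call:
play_rows:
  increments:
    - [0,0,0,0,-1,2.1,40]
    - [0,0,0,0,-1,1.9,40]
    - [2.8,0,0,0,2.6,1.6,40]
    - [2.8,0,0,0,2.7,1.6,40]
    - [2.8,0,0,0,2.7,1.6,40]
    - [2.8,0,0,0,2.7,1.6,40]
    - [2.8,0,0,0,2.7,1.6,40]
    - [2.5,0,0,0,2.7,0.9,40]
    - [2.5,0,0,0,2.7,0.8,40]
    - [2.5,0,0,0,2.7,0.8,40]

```text
t: 24.7
tool_pos: [650.9, -0.7, 157.4]
orientation: [-1.097, 0.921, -1.171]
ft_force: [-0.0, 0.2, -1.5]
width: 49.7
```

```bash
python3 st.py
```

```text
t 24.7 TCP panel-frame [-48.11 -59.84 157.44] F panel [ 0.01  0.23 -1.52] M [0.04 0.4  0.01] w 49.75 alpha 76.39 dyaw -89.8
t 24.7 TCP panel-frame [-48.11 -59.84 157.44] F panel [ 0.01  0.23 -1.52] M [0.04 0.4  0.01] w 49.75 alpha 76.39 dyaw -89.8
```

No contact so far; finish the swing.

Call:
play_rows:
  increments:
    - [2.5,0,0,0,2.7,0.8,40]
    - [2.67,0,0,0,2.9,1.1,40]
    - [2.67,0,0,0,2.9,1.1,40]
    - [2.67,0,0,0,2.9,1,40]
    - [2,0,0,0,2,0.7,40]
    - [2,0,0,0,2,0.7,40]
    - [2,0,0,0,2,0.7,40]
    - [0,0,0,0,0,0,40]
    - [0,0,0,0,0,0,40]
    - [0,0,0,0,0,0,40]

```text
t: 25.7
tool_pos: [662.8, 1.3, 143.5]
orientation: [-0.865, 0.726, -1.259]
ft_force: [-0.1, -0.6, -1.4]
width: 49.7
```

```bash
python3 st.py;  python3 - <<'E'
from look import *
o,f,c,ms=look("wrist","w12",["pen_rest"])
E
```

```text
t 25.7 TCP panel-frame [-36.07 -59.84 143.51] F panel [-0.16 -0.55 -1.36] M [-0.02  0.66 -0.01] w 49.7 alpha 59.98 dyaw -89.87
t 25.7 TCP panel-frame [-36.07 -59.84 143.51] F panel [-0.16 -0.55 -1.36] M [-0.02  0.66 -0.01] w 49.7 alpha 59.98 dyaw -89.87
wrist pen_rest 0.88 [284. 213.] 9784
```

View pics/w12.png

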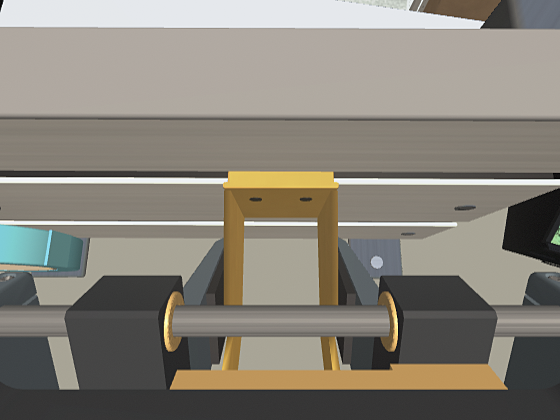

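Call:
play_rows:
  increments:
    - [0,0,0,0,0.433,-0.25,40]
    - [0,0,0,0,0.433,-0.25,40]
    - [0,0,0,0,0.433,-0.25,40]
    - [0,0,0,0,0.433,-0.25,40]
    - [0,0,0,0,0.433,-0.25,40]
    - [0,0,0,0,0.433,-0.25,40]
    - [0,0,0,0,0.433,-0.25,40]
    - [0,0,0,0,0.26,-0.15,40]
    - [0,0,0,0,0,0,40]
    - [0,0,0,0,0,0,40]

```text
t: 26.8
tool_pos: [663.1, 1.2, 140.4]
orientation: [-0.863, 0.724, -1.26]
ft_force: [-2.8, 0.3, 4.6]
width: 49.9
```

```bash
python3 st.py
```

```text
t 26.8 TCP panel-frame [-35.73 -60.01 140.43] F panel [-2.73  0.78  4.58] M [0.13 0.1  0.09] w 49.87 alpha 59.84 dyaw -89.94
t 26.8 TCP panel-frame [-35.73 -60.01 140.43] F panel [-2.73  0.78  4.58] M [0.13 0.1  0.09] w 49.87 alpha 59.84 dyaw -89.94
```

Call:
play_rows:
  increments:
    - [0,0,0,0,0.2,-0.12,40]
    - [0,0,0,0,0.2,-0.12,40]
    - [0,0,0,0,0.2,-0.12,40]
    - [0,0,0,0,0,0,40]
    - [0,0,0,0,0,0,40]
    - [0,0,0,0,0,0,40]
    - [0,0,0,0,0,0,40]
    - [0,0,0,0,0,0,40]
    - [0,0,0,0,0,0,40]
    - [0,0,0,0,0,0,40]

```text
t: 27.8
tool_pos: [663.3, 1.2, 140.3]
orientation: [-0.863, 0.724, -1.261]
ft_force: [-3.5, 0.7, 7.1]
width: 50.2
```

```bash
python3 st.py; python3 - <<'E'
from look import *
look("scene","c13",["pen_rest"]); look("side","s13",["pen_rest"])
o,f,c,ms=look("wrist","w13",["pen_rest"])
a=cv2.imread("pics/s13.png");cv2.imwrite("pics/s13c.png",cv2.resize(a[120:300,230:400],None,fx=3.3,fy=3.3,interpolation=cv2.INTER_CUBIC))
a=cv2.imread("pics/w13.png");cv2.imwrite("pics/w13c.png",cv2.resize(a[110:260,190:370],None,fx=4,fy=4,interpolation=cv2.INTER_CUBIC))
E
```

```text
t 27.8 TCP panel-frame [-35.54 -60.04 140.32] F panel [-3.36  1.28  7.12] M [ 0.14 -0.01  0.17] w 50.16 alpha 59.78 dyaw -89.94
t 27.8 TCP panel-frame [-35.54 -60.04 140.32] F panel [-3.36  1.28  7.12] M [ 0.14 -0.01  0.17] w 50.16 alpha 59.78 dyaw -89.94
scene pen_rest 0.7 [280. 201.] 115
scene pen_rest 0.62 [238. 182.] 639
side pen_rest 0.77 [316. 205.] 397
side pen_rest 0.62 [252. 352.] 769
wrist pen_rest 0.65 [283. 214.] 10008
```

View pics/w13c.png

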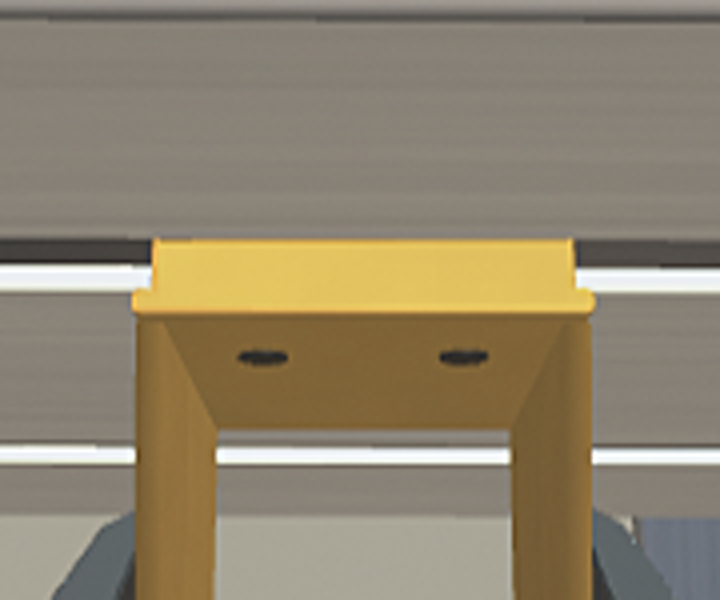

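View pics/s13c.png

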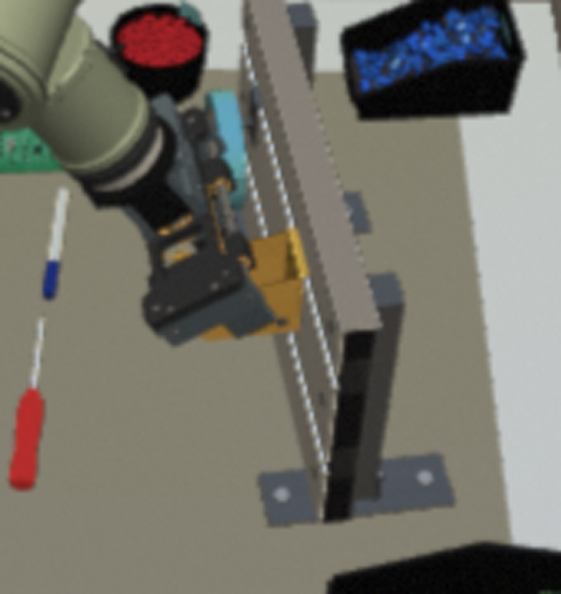

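Call:
play_rows:
  increments:
    - [0,0,0,0,0.25,-0.15,40]
    - [0,0,0,0,0.25,-0.15,40]
    - [0,0,0,0,0.2,-0.12,40]
    - [0,0,0,0,0,0,40]
    - [0,0,0,0,0,0,40]
    - [0,0,0,0,0,0,40]
    - [0,0,0,0,0,0,40]
    - [0,0,0,0,0,0,40]
    - [0,0,0,0,0,0,40]
    - [0,0,0,0,0,0,40]

```text
t: 29.1
tool_pos: [663.4, 1.3, 140.0]
orientation: [-0.862, 0.723, -1.261]
ft_force: [-5.4, 0.4, 9.8]
width: 49.7
```

```bash
python3 st.py
```

```text
t 29.1 TCP panel-frame [-35.4  -59.99 139.96] F panel [-5.27  1.36  9.83] M [ 0.22 -0.05  0.12] w 49.72 alpha 59.74 dyaw -89.94
t 29.1 TCP panel-frame [-35.4  -59.99 139.96] F panel [-5.27  1.36  9.83] M [ 0.22 -0.05  0.12] w 49.72 alpha 59.74 dyaw -89.94
```

Call:
play_rows:
  increments:
    - [0,0,0,0,-0.35,0.2,40]
    - [0,0,0,0,-0.35,0.2,40]
    - [0,0,0,0,-0.3,0.17,40]
    - [0,0,0,0,0,0,40]
    - [0,0,0,0,0,0,52]
    - [0,0,0,0,0,0,56]
    - [0,0,0,0,0,0,62]
    - [0,0,0,0,0,0,70]
    - [0,0,0,0,0,0,76]
    - [0,0,0,0,0,0,76]

```text
t: 30.1
tool_pos: [662.4, 1.3, 138.9]
orientation: [-0.865, 0.726, -1.259]
ft_force: [-0.3, 0.3, -0.6]
width: 75.8
```

```bash
python3 st.py; python3 - <<'E'
from look import *
o,f,c,ms=look("wrist","w14",["pen_rest"])
E
```

```text
t 30.1 TCP panel-frame [-36.44 -59.86 138.88] F panel [-0.25  0.33 -0.6 ] M [-0.01  0.45 -0.  ] w 75.81 alpha 59.98 dyaw -89.92
t 30.1 TCP panel-frame [-36.44 -59.86 138.88] F panel [-0.25  0.33 -0.6 ] M [-0.01  0.45 -0.  ] w 75.81 alpha 59.98 dyaw -89.92
wrist pen_rest 0.87 [282. 212.] 10207
```

View pics/w14.png

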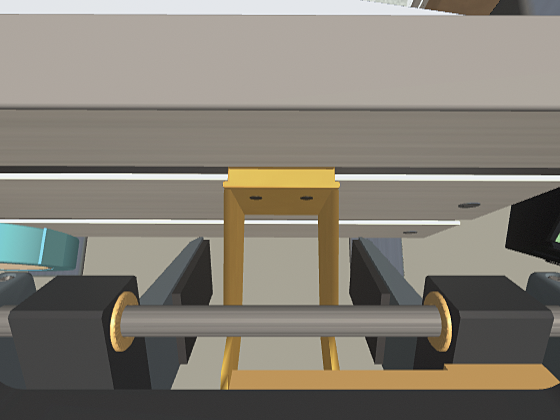

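Call:
play_rows:
  increments:
    - [0,0,0,0,-15,0,76]
    - [0,0,0,0,-25,0,76]
    - [0,0,0,0,-30,0,76]
    - [0,0,0,0,-30,0,76]
    - [0,0,0,0,-20,0,60]
    - [0,0,0,0,0,0,40]
    - [0,0,0,0,0,0,40]
    - [0,0,0,0,0,0,40]
    - [0,0,0,0,0,0,40]
    - [0,0,0,0,0,0,40]

```text
t: 31.2
tool_pos: [603.2, -8.9, 241.7]
orientation: [-0.866, 0.728, -1.258]
ft_force: [-0.9, -0.1, -0.1]
width: 40.1
```

```bash
python3 - <<'E'
from look import *
from planr import *
from fit import *
P=[look("scene","c15",["marker","pen_rest"]),look("side","s15",["marker","pen_rest"]),look("wrist","w15",["pen_rest","marker"])]
for q in P[:]:
    if "marker" not in q[3]: continue
    ys,xs=np.nonzero(q[3]["marker"]);pts=np.stack([xs,ys],1).astype(float);w=np.linalg.svd(pts-pts.mean(0),full_matrices=False)[2][0];s=(pts-pts.mean(0))@w
    print([np.round(onplane(q[2],pts.mean(0)+w*e,6.5),1) for e in(s.min(),s.max())])
o=P[2][0];print(o["t"],o["tool_pos"],o["joint_positions"])
# rest pose in panel (translation + yaw + pitch)
base=R.from_euler('z',9.9,degrees=True)
def tp(p): return (base*R.from_euler('zy',[p[3],p[4]],degrees=True)).as_matrix(), base.apply([p[0],p[1],p[2]])+[687.3,66.4,0]
x,fv,_=fit(rest_faces(),[(P[2][2],P[2][3]["pen_rest"])],[0,-60,127,0,0],tp,[2,2,2,1,1],.7);print("rest in panel",np.round(x,2),fv)
out=P[2][1]["pixels"][:,:,::-1].copy()
for F in rest_faces():
    Rm,t=tp(x);q=proj(P[2][2],F@Rm.T+t);cv2.polylines(out,[np.round(q).astype(int)],True,(255,0,255),1)
cv2.imwrite("pics/w15f.png",out)
E
```

```text
scene marker 0.45 [202. 257.] 205
scene marker 0.16 [292. 189.] 560
scene pen_rest 0.92 [294. 192.] 501
side marker 0.66 [248. 202.] 82
side pen_rest 0.87 [304. 207.] 1031
wrist pen_rest 0.72 [283. 171.] 3781
wrist pen_rest 0.36 [ 82. 194.] 4991
wrist marker 0.52 [ 80. 338.] 158
wrist marker 0.48 [220. 130.] 64489
[array([499.7, 249.8,   6.5]), array([495. , 119.1,   6.5])]
[array([497.8, 187.4,   6.5]), array([495.2, 115.7,   6.5])]
[array([494.6, 231.5,   6.5]), array([496.6, 200. ,   6.5])]
31.5 [603.35549582  -9.04104055 242.78023337] [-0.11268424  0.11806665  1.87691082  0.23419262  0.65357537  1.13395705]
rest in panel [  1.22 -60.14 124.    -0.5   -7.08] 0.05776514112949371
```

View pics/w15f.png

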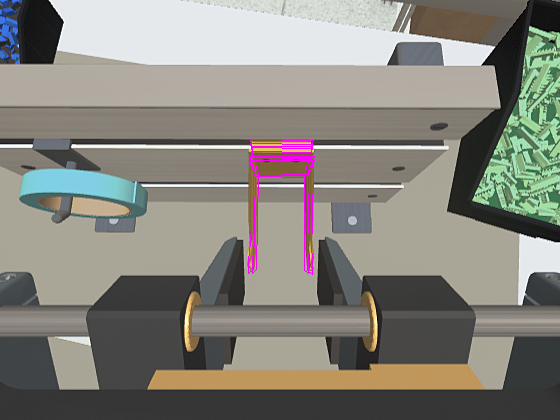

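View pics/s15.png

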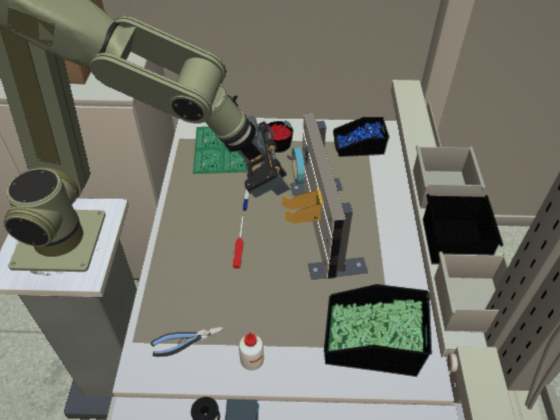

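```bash
python3 - <<'E'
from fit import *
F=rest_faces()[:6]
base=R.from_euler('z',9.9,degrees=True)
def tp(p): return (base*R.from_euler('zy',[p[3],p[4]],degrees=True)).as_matrix(), base.apply([p[0],p[1],p[2]])+[687.3,66.4,0]
V={}
for n in("c15","s15","w15"):
    o,f,c,ms=pickle.load(open(f"pics/{n}.pkl","rb"))
    m=ms["pen_rest"]
    if n=="w15":
        m=m.copy();hsv=cv2.cvtColor(f["pixels"],cv2.COLOR_RGB2HSV); m&=(cv2.inRange(hsv,(10,80,40),(35,255,255))>0)
    V[n]=(c,m)
for k in (["w15"],["s15"],["c15"],["w15","s15"],["w15","s15","c15"]):
    x,fv,_=fit(F,[V[i] for i in k],[0,-60,127,0,0],tp,[2,2,2,1,2],.7);print(k,np.round(x,2),round(fv,4))
    x,fv,_=fit(F,[V[i] for i in k],[0,-60,0],lambda p:tp([p[0],p[1],127,0,p[2]]),[2,2,2],.7);print("   z fixed",np.round(x,2),round(fv,4))
a=cv2.imread("pics/s15.png")
Rm,t=tp([0,-60,127,0,0])
for q in F+rest_faces()[6:]: cv2.polylines(a,[np.round(proj(V["s15"][0],q@Rm.T+t)*16).astype(int)],True,(255,0,255),1,shift=4)
cv2.imwrite("pics/s15f.png",cv2.resize(a[170:250,260:360],None,fx=6,fy=6,interpolation=cv2.INTER_CUBIC))
E
```

```text
['w15'] [  1.44 -60.02 126.21  -0.53   3.9 ] 0.0448
   z fixed [  1.14 -59.7    3.87] 0.0464
['s15'] [ -1.22 -61.42 125.72   0.33   1.43] 0.0403
   z fixed [ -0.79 -62.15   0.71] 0.0394
['c15'] [ -0.75 -59.36 126.66   0.79  -1.15] 0.1618
   z fixed [  0.07 -59.86  -1.36] 0.1675
['w15', 's15'] [  1.58 -59.73 125.02  -0.19   2.76] 0.1326
   z fixed [  1.29 -59.74   1.91] 0.1402
['w15', 's15', 'c15'] [  1.9  -60.1  124.5   -0.47   1.62] 0.3148
   z fixed [  1.7  -59.76  -0.36] 0.3246
```

View pics/s15f.png

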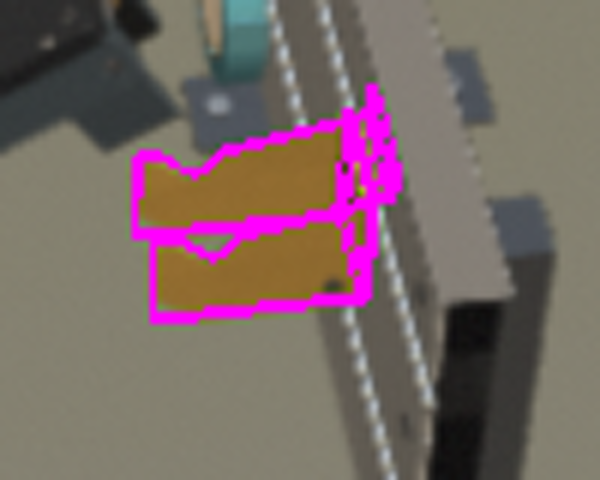

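```bash
python3 - <<'E'
from planr import *
o,Rc,p=cur();print(p)
Q=[(Rc,p)]
W1=np.array([530,30,240.]);W2=np.array([497,191,105.])
n1,n2=5,9
for k in range(1,n1+n2+1):
    s=k/(n1+n2); pos=p+(W1-p)*k/n1 if k<=n1 else W1+(W2-W1)*(k-n1)/n2
    Q.append((Rtool(9.9-11.4*s,60+30*s,-90*s),pos))
check(Q[2::3]+Q[-1:],o["joint_positions"])
rs=path(Q,40)
for i in range(0,len(rs),10): show(rs[i:i+10])
Rt=Rtool(9.9,50,-90)
base=R.from_euler('z',9.9,degrees=True)
b=base.apply([-66,-60,169])+[687.3,66.4,0];print(b)
check([(Rtool(9.9,al,-90),b+Rtool(9.9,al,-90)[:,1]*5.5-Rtool(9.9,al,-90)[:,1]*0) for al in(45,50,55,60)],[0,.3,1.8,0,.6,-.2])
check([(Rtool(-1.5,90,-90),[497,191,1.5])],[.4,.3,1.8,0,1,-.2])
E
```

```text
[603.35805455  -9.08333807 242.99923709]
[574.   7. 242.] [-0.06  0.09  1.88  0.13  0.73  1.06]
[530.  30. 240.] [0.02 0.07 1.87 0.04 0.87 0.91]
[519.  84. 195.] [ 0.15  0.15  1.87 -0.03  0.9   0.78]
[508. 137. 150.] [ 0.26  0.24  1.86 -0.03  0.94  0.6 ]
[497. 191. 105.] [ 0.35  0.35  1.82 -0.    0.97  0.37]
[497. 191. 105.] [ 0.35  0.35  1.82 -0.    0.97  0.37]
[[-2.21,-5.67,-0.27,-10.2,-6,-11.6,40],[-2.17,-5.7,0,-11.3,-5.7,-10.8,40],[-2.15,-5.69,0.27,-12.3,-5.3,-9.8,40],[-2.1,-5.68,0.53,-13.3,-4.9,-8.7,40],[-2.01,-5.66,0.79,-14.1,-4.4,-7.6,40],[-1.9,-5.65,1.03,-18.9,13.6,4,40],[-1.75,-5.65,1.26,-18.2,13.7,6.3,40],[-1.57,-5.64,1.47,-17.2,13.9,8.5,40],[-1.38,-5.63,1.65,-15.9,14,10.5,40],[-1.16,-5.62,1.81,-14.3,14.2,12.3,40]]
[[-0.92,-5.62,1.94,-12.6,14.4,13.9,40],[-0.67,-5.62,2.04,-10.7,14.5,15.3,40],[-0.4,-5.61,2.11,-8.6,14.7,16.4,40],[-0.14,-5.61,2.14,-6.4,14.8,17.2,40]]
[632.59853049  -4.05388019 169.        ]
[636.  -3. 165.] [-0.14  0.22  2.14  1.5   0.22 -1.72]
[636.  -3. 165.] [-0.12  0.22  2.07  0.85  0.25 -1.06]
[636.  -4. 164.] [-0.11  0.23  2.01  0.48  0.35 -0.69]
[635.  -4. 164.] [-0.09  0.25  1.94  0.29  0.47 -0.5 ]
[497. 191.   2.] [0.35 0.48 1.93 0.   0.73 0.37]
```

Call:
play_rows:
  increments:
    - [-2.21,-5.67,-0.27,-10.2,-6,-11.6,40]
    - [-2.17,-5.7,0,-11.3,-5.7,-10.8,40]
    - [-2.15,-5.69,0.27,-12.3,-5.3,-9.8,40]
    - [-2.1,-5.68,0.53,-13.3,-4.9,-8.7,40]
    - [-2.01,-5.66,0.79,-14.1,-4.4,-7.6,40]
    - [-1.9,-5.65,1.03,-18.9,13.6,4,40]
    - [-1.75,-5.65,1.26,-18.2,13.7,6.3,40]
    - [-1.57,-5.64,1.47,-17.2,13.9,8.5,40]
    - [-1.38,-5.63,1.65,-15.9,14,10.5,40]
    - [-1.16,-5.62,1.81,-14.3,14.2,12.3,40]

```text
t: 32.65
tool_pos: [511.7, 120.3, 164.7]
orientation: [-1.508, 0.209, -0.436]
ft_force: [0.2, 0.9, 0.6]
width: 40.0
```

Call:
play_rows:
  increments:
    - [-0.92,-5.62,1.94,-12.6,14.4,13.9,40]
    - [-0.67,-5.62,2.04,-10.7,14.5,15.3,40]
    - [-0.4,-5.61,2.11,-8.6,14.7,16.4,40]
    - [-0.14,-5.61,2.14,-6.4,14.8,17.2,40]
    - [0,0,0,0,0,0,40]
    - [0,0,0,0,0,0,40]
    - [0,0,0,0,0,0,40]
    - [0,0,0,0,0,0,40]
    - [0,0,0,0,0,0,40]
    - [0,0,0,0,0,0,40]

```text
t: 33.65
tool_pos: [497.2, 190.7, 105.6]
orientation: [-1.57, 0.021, -0.022]
ft_force: [-0.6, -0.2, 0.1]
width: 40.2
```

```bash
python3 - <<'E'
from look import *
from planr import *
q=look("wrist","w16",["marker"])
print(q[0]["t"],q[0]["tool_pos"],np.round(q[0]["qd"],3))
ys,xs=np.nonzero(q[3]["marker"]);pts=np.stack([xs,ys],1).astype(float);w=np.linalg.svd(pts-pts.mean(0),full_matrices=False)[2][0];s=(pts-pts.mean(0))@w
print([np.round(onplane(q[2],pts.mean(0)+w*e,6.5),1) for e in(s.min(),s.max())])
print(proj(q[2],[[497,191,6.5]]))
E
```

```text
wrist marker 0.92 [279. 216.] 2049
33.65 [497.20392293 190.69498661 105.60687022] [ 0.002  0.006  0.001 -0.     0.001  0.   ]
[array([500.1, 249. ,   6.5]), array([495.5, 116.1,   6.5])]
[[278.96815984 212.46570828]]
```

View pics/w16.png

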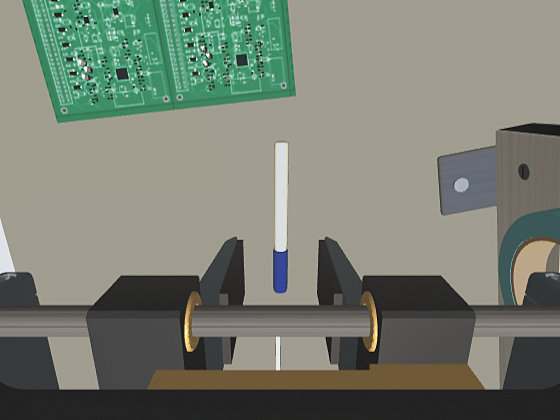

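Call:
play_rows:
  increments:
    - [0,0.5,0,0.9,18,-0.7,40]
    - [0,0,0,0,22,0,40]
    - [0,0,0,0,22,0,40]
    - [0,0,0,0,20,0,34]
    - [0,0,0,0,14,0,30]
    - [0,0,0,0,7.6,0,30]
    - [0,0,0,0,0,0,30]
    - [0,0,0,0,0,0,24]
    - [0,0,0,0,0,0,16]
    - [0,0,0,0,0,0,5]

```text
t: 34.75
tool_pos: [498.2, 190.4, 1.9]
orientation: [-1.57, 0.027, -0.028]
ft_force: [-0.1, -0.2, 0.2]
width: 10.6
```

Call:
play_rows:
  increments:
    - [0,0,0,0,0,0,4]
    - [0,0,0,0,0,0,4]
    - [0,0,0,0,0,0,4]
    - [0,0,0,0,0,0,4]
    - [0,0,0,0,-10,0,4]
    - [0,0,0,0,-20,0,4]
    - [0,0,0,0,-25,0,4]
    - [0,0,0,0,-25,0,4]
    - [0,0,0,0,0,0,4]
    - [0,0,0,0,0,0,4]

```text
t: 35.75
tool_pos: [497.8, 190.3, 81.8]
orientation: [-1.57, 0.027, -0.028]
ft_force: [-0.3, 0.0, -0.7]
width: 10.5
```

```bash
python3 - <<'E'
from look import *
from planr import *
q=look("wrist","w17",["marker"])
print(q[0]["t"],q[0]["tool_pos"],q[0]["width"],q[0]["ft_force"])
E
```

```text
wrist marker 0.65 [279. 247.] 3749
35.75 [497.83200809 190.25962217  81.83665439] 10.474632214563744 [-0.32486734  0.03142224 -0.67182237]
```

View pics/w17.png

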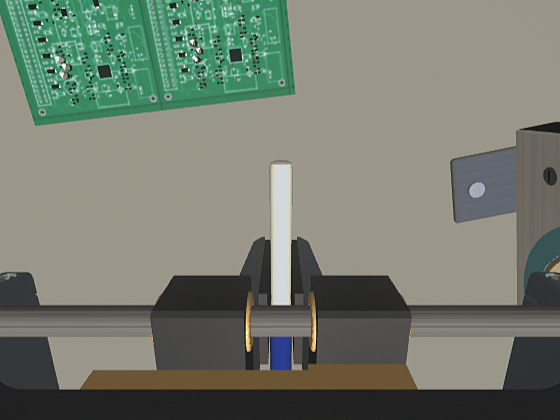

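```bash
python3 - <<'E'
from planr import *
o,Rc,p=cur();print(p)
base=R.from_euler('z',9.9,degrees=True)
def place(x,z,al=58,y=-60):
    Rt=Rtool(9.9,al,-90); return Rt, base.apply([x,y,z])+[687.3,66.4,0]+Rt[:,1]*5.0
W1=place(-130,225);W2=place(-66,200)
Q=[(Rc,p)];n=13
for k in range(1,n+1):
    s=k/n;Q.append((Rtool(-2+11.9*s,90-32*s,-90),p+(W1[1]-p)*s))
for k in range(1,5): Q.append((W2[0],W1[1]+(W2[1]-W1[1])*k/4))
check(Q[3::4]+[Q[-1],place(-66,169)],o["joint_positions"])
rs=path(Q,4)
for i in range(0,len(rs),10): show(rs[i:i+10])
E
```

```text
[496.9803437  189.9508896   80.52429583]
[514. 143. 113.] [ 0.27  0.29  1.9  -0.04  0.83  0.28]
[537.  80. 156.] [ 0.14  0.18  1.96 -0.03  0.7   0.08]
[561.  17. 199.] [-0.04  0.1   1.99  0.15  0.58 -0.28]
[604.  -9. 208.] [-0.12  0.14  1.96  0.31  0.52 -0.52]
[635.  -4. 196.] [-0.1   0.2   1.92  0.3   0.5  -0.5 ]
[635.  -4. 165.] [-0.1   0.24  1.96  0.35  0.42 -0.56]
[[0.07,-0.92,-2.59,6.3,-10.8,-15.5,4],[0.06,-0.91,-2.46,6.5,-10.5,-15.6,4],[0.1,-0.91,-2.46,6.7,-10.2,-15.7,4],[0.14,-0.91,-2.46,6.9,-10,-15.8,4],[0.18,-0.9,-2.46,7.1,-9.7,-15.9,4],[0.21,-0.89,-2.46,7.3,-9.5,-16,4],[0.25,-0.88,-2.46,7.4,-9.2,-16.1,4],[0.29,-0.87,-2.46,7.5,-9,-16.1,4],[0.33,-0.86,-2.46,7.7,-8.7,-16.2,4],[0.36,-0.84,-2.46,7.8,-8.5,-16.3,4]]
[[0.4,-0.82,-2.46,7.9,-8.2,-16.3,4],[0.43,-0.81,-2.46,8,-8,-16.4,4],[0.47,-0.79,-2.46,8.2,-7.8,-16.4,4],[0,0,0,10.3,13.8,0,4],[0,0,0,10.3,13.8,0,4],[0,0,0,10.3,13.8,0,4],[0,0,0,10.3,13.8,0,4]]
```

Call:
play_rows:
  increments:
    - [0.07,-0.92,-2.59,6.3,-10.8,-15.5,4]
    - [0.06,-0.91,-2.46,6.5,-10.5,-15.6,4]
    - [0.1,-0.91,-2.46,6.7,-10.2,-15.7,4]
    - [0.14,-0.91,-2.46,6.9,-10,-15.8,4]
    - [0.18,-0.9,-2.46,7.1,-9.7,-15.9,4]
    - [0.21,-0.89,-2.46,7.3,-9.5,-16,4]
    - [0.25,-0.88,-2.46,7.4,-9.2,-16.1,4]
    - [0.29,-0.87,-2.46,7.5,-9,-16.1,4]
    - [0.33,-0.86,-2.46,7.7,-8.7,-16.2,4]
    - [0.36,-0.84,-2.46,7.8,-8.5,-16.3,4]

```text
t: 36.85
tool_pos: [554.7, 32.3, 188.2]
orientation: [-1.515, -0.432, -0.239]
ft_force: [-0.3, 0.5, 0.5]
width: 10.4
```

Call:
play_rows:
  increments:
    - [0.4,-0.82,-2.46,7.9,-8.2,-16.3,4]
    - [0.43,-0.81,-2.46,8,-8,-16.4,4]
    - [0.47,-0.79,-2.46,8.2,-7.8,-16.4,4]
    - [0,0,0,10.3,13.8,0,4]
    - [0,0,0,10.3,13.8,0,4]
    - [0,0,0,10.3,13.8,0,4]
    - [0,0,0,10.3,13.8,0,4]
    - [0,0,0,0,0,0,4]
    - [0,0,0,0,0,0,4]
    - [0,0,0,0,0,0,4]

```text
t: 37.85
tool_pos: [635.1, -3.2, 196.4]
orientation: [-1.473, -0.565, -0.303]
ft_force: [0.4, 0.3, -0.7]
width: 10.9
```

```bash
cat > st2.py <<'E'
from mv import *
def loc2():
    o,Rc,p=cur();Rp=R.from_euler('z',9.9,degrees=True).as_matrix()
    b=p-Rc[:,1]*5.0
    print("t",o["t"],"barrel panel",np.round(Rp.T@(b-[687.3,66.4,0]),2),"F",np.round(Rp.T@o["ft_force"],2),"w",round(o["width"],2),"axis in panel",np.round(Rp.T@Rc[:,2],3),"alpha",np.degrees(np.arcsin(-Rc[2,1])).round(2))
if __name__=="__main__": loc2()
E
python3 st2.py; python3 - <<'E'
from look import *
q=look("wrist","w18",["marker","pen_rest"]);look("side","s18",["marker"]);look("scene","c18",["marker"])
a=cv2.imread("pics/s18.png");cv2.imwrite("pics/s18c.png",cv2.resize(a[120:300,220:400],None,fx=3.3,fy=3.3,interpolation=cv2.INTER_CUBIC))
a=cv2.imread("pics/c18.png");cv2.imwrite("pics/c18c.png",cv2.resize(a[130:260,200:365],None,fx=4.5,fy=4.5,interpolation=cv2.INTER_CUBIC))
E
```

```text
t 37.85 barrel panel [-66.07 -59.63 200.64] F [ 0.46  0.2  -0.7 ] w 10.94 axis in panel [-0.     1.     0.001] alpha 57.96
wrist marker 0.85 [283. 246.] 4009
wrist pen_rest 0.63 [323. 223.] 7187
```

View pics/w18.png

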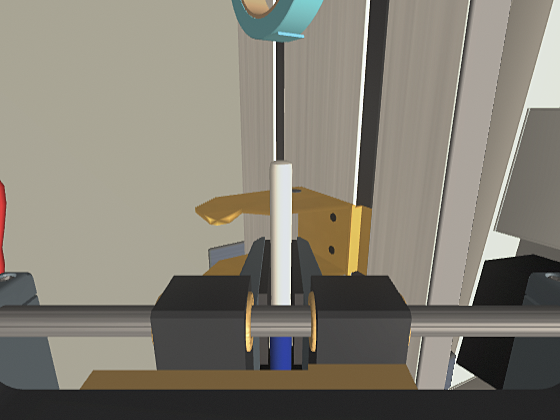

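View pics/s18c.png

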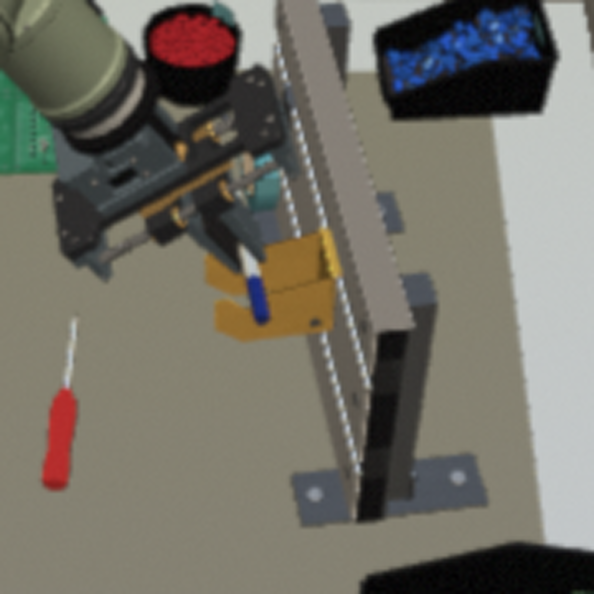

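View pics/c18c.png

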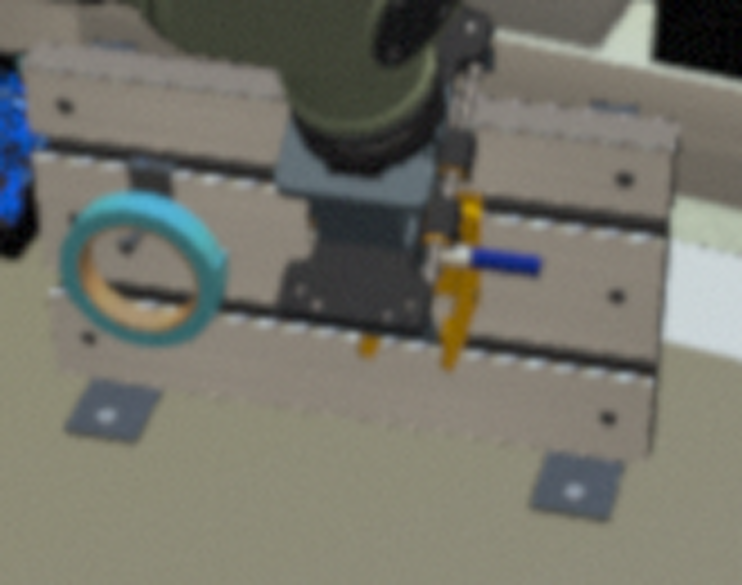

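Call:
play_rows:
  increments:
    - [0,0,0,0,0,-0.3,4]
    - [0,0,0,-1.59,2.54,0,4]
    - [0,0,0,-1.59,2.54,0,4]
    - [0,0,0,-1.59,2.54,0,4]
    - [0,0,0,-1.59,2.54,0,4]
    - [0,0,0,-1.59,2.54,0,4]
    - [0,0,0,-1.59,2.54,0,4]
    - [0,0,0,-1.59,2.54,0,4]
    - [0,0,0,-1.59,2.54,0,4]
    - [0,0,0,0,0,0,4]

```text
t: 39.2
tool_pos: [635.7, -3.5, 172.2]
orientation: [-1.473, -0.565, -0.303]
ft_force: [0.4, 0.8, 0.2]
width: 10.0
```

```bash
python3 st2.py; python3 - <<'E'
from look import *
q=look("wrist","w19",["pen_rest"]);look("side","s19",["marker"])
a=cv2.imread("pics/s19.png");cv2.imwrite("pics/s19c.png",cv2.resize(a[180:250,260:350],None,fx=7,fy=7,interpolation=cv2.INTER_CUBIC))
a=cv2.imread("pics/w19.png");cv2.imwrite("pics/w19c.png",cv2.resize(a[130:300,170:390],None,fx=3.4,fy=3.4,interpolation=cv2.INTER_CUBIC))
E
```

```text
t 39.2 barrel panel [-65.45 -59.95 176.46] F [0.52 0.71 0.19] w 10.03 axis in panel [-0.     1.     0.001] alpha 57.95
wrist pen_rest 0.61 [342. 228.] 8408
side marker 0.7 [311. 206.] 780
```

View pics/w19c.png

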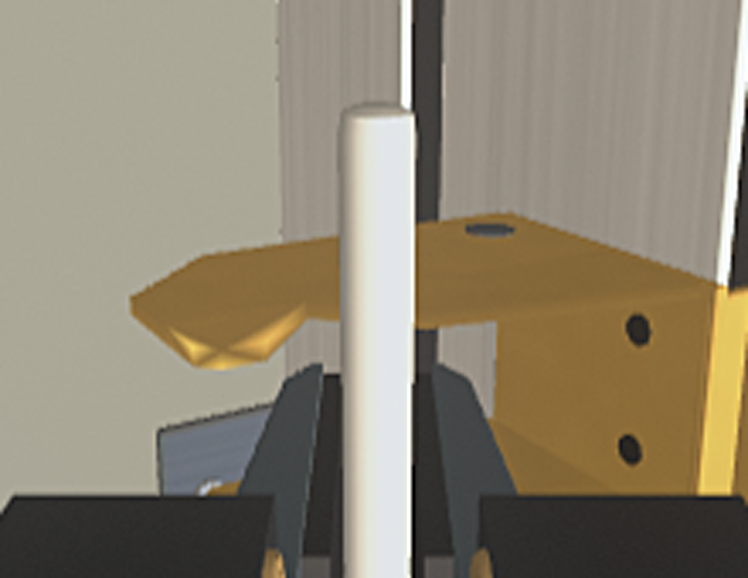

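View pics/s19c.png

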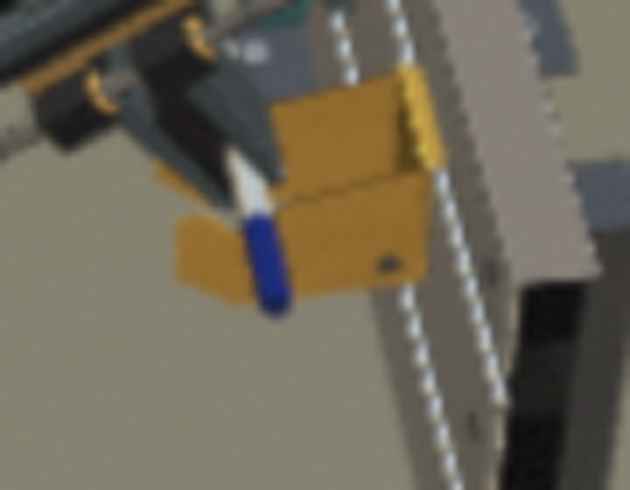

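```bash
python3 - <<'E'
from fit import *
base=R.from_euler('z',9.9,degrees=True)
def tp(p): return (base*R.from_euler('zy',[p[3],p[4]],degrees=True)).as_matrix(), base.apply([p[0],p[1],p[2]])+[687.3,66.4,0]
for n in("w19","s19"):
    o,f,c,ms=pickle.load(open(f"pics/{n}.pkl","rb"))
    out=f["pixels"][:,:,::-1].copy();out=cv2.resize(out,None,fx=4,fy=4,interpolation=cv2.INTER_CUBIC)
    Rm,t=tp([0,-60,127,0,0])
    for q in rest_faces()[:6]:
        cv2.polylines(out,[np.round(((proj(c,q@Rm.T+t)+.5)*4-.5)*16).astype(int)],True,(255,0,255),1,shift=4,lineType=cv2.LINE_AA)
    ax=np.array([[-65.45,-59.95+y,176.46] for y in(-72.5,57.5)]); q=proj(c,base.apply(ax)+[687.3,66.4,0])
    cv2.polylines(out,[np.round((q+.5)*4-.5).astype(int)],False,(0,255,0),1)
    out=out[4*130:4*300,4*170:4*390] if n=="w19" else out[4*175:4*255,4*255:4*355]
    cv2.imwrite(f"pics/{n}f.png",out if n=="w19" else cv2.resize(out,None,fx=2,fy=2))
    print(out.shape)
E
python3 - <<'E'
import cv2
a=cv2.imread("pics/w19f.png");cv2.imwrite("pics/w19f.png",cv2.resize(a,(770,595)))
E
```

```text
(680, 880, 3)
(320, 400, 3)
```

View pics/w19f.png

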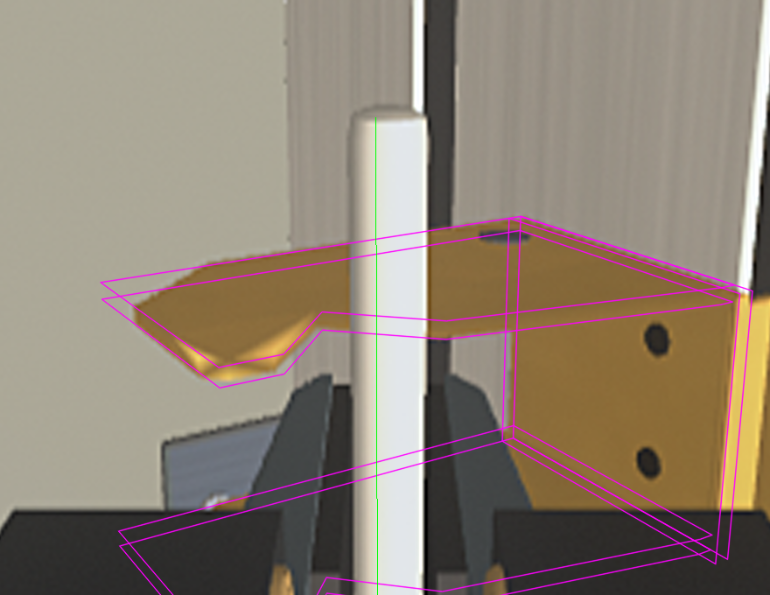

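View pics/s19f.png

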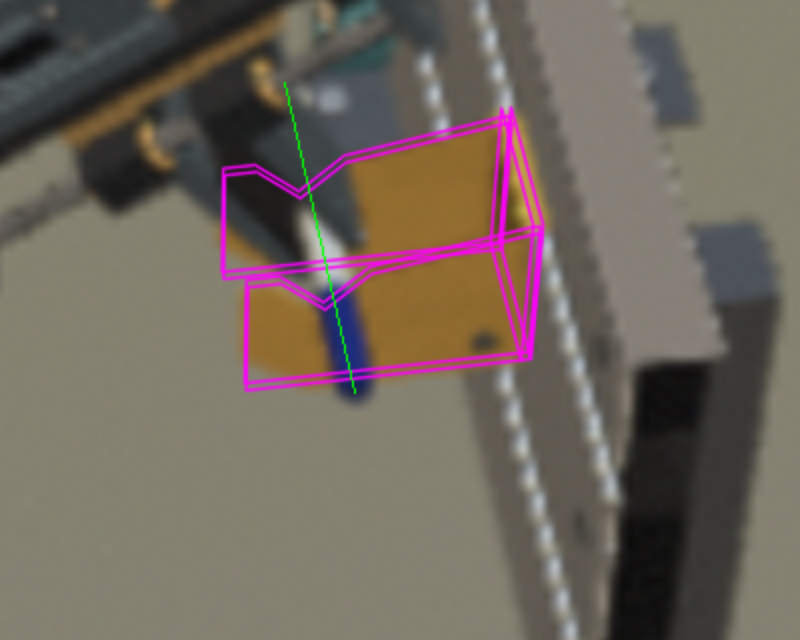

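Call:
play_rows:
  increments:
    - [0,0,0,-1.08,0.5,0,4]
    - [0,0,0,-1.08,0.5,0,4]
    - [0,0,0,-0.53,0.85,0,4]
    - [0,0,0,-0.53,0.85,0,4]
    - [0,0,0,-0.53,0.85,0,4]
    - [0,0,0,-0.42,0.68,0,4]
    - [0,0,0,-0.42,0.68,0,4]
    - [0,0,0,-0.32,0.51,0,4]
    - [0,0,0,-0.32,0.51,0,4]
    - [0,0,0,0,0,0,4]

```text
t: 40.4
tool_pos: [635.0, -3.7, 165.8]
orientation: [-1.473, -0.567, -0.305]
ft_force: [-1.7, 0.3, 4.9]
width: 10.4
```

```bash
python3 st2.py
```

```text
t 40.4 barrel panel [-66.23 -60.09 170.03] F [-1.65  0.55  4.85] w 10.4 axis in panel [-0.  1.  0.] alpha 57.82
```

Call:
play_rows:
  increments:
    - [0,0,0,-0.16,-0.45,0,4]
    - [0,0,0,-0.42,-0.26,0,4]
    - [0,0,0,-0.42,-0.26,0,4]
    - [0,0,0,0,0,0,4]
    - [0,0,0,0,0,0,4]
    - [0,0,0,0,0,0,4]
    - [0,0,0,0,0,0,4]
    - [0,0,0,0,0,0,4]
    - [0,0,0,0,0,0,4]
    - [0,0,0,0,0,0,4]

```text
t: 41.4
tool_pos: [633.5, -3.9, 165.4]
orientation: [-1.473, -0.566, -0.304]
ft_force: [0.7, -0.4, -0.2]
width: 10.7
```

```bash
python3 st2.py; python3 - <<'E'
from look import *
q=look("wrist","w20",["pen_rest"]);look("side","s20",["marker"])
a=cv2.imread("pics/s20.png");cv2.imwrite("pics/s20c.png",cv2.resize(a[180:250,260:350],None,fx=7,fy=7,interpolation=cv2.INTER_CUBIC))
a=cv2.imread("pics/w20.png");cv2.imwrite("pics/w20c.png",cv2.resize(a[130:300,170:390],None,fx=3.4,fy=3.4,interpolation=cv2.INTER_CUBIC))
E
```

```text
t 41.4 barrel panel [-67.78 -60.05 169.62] F [ 0.59 -0.51 -0.18] w 10.68 axis in panel [-0.  1.  0.] alpha 57.89
wrist pen_rest 0.86 [349. 232.] 9134
```

View pics/w20c.png

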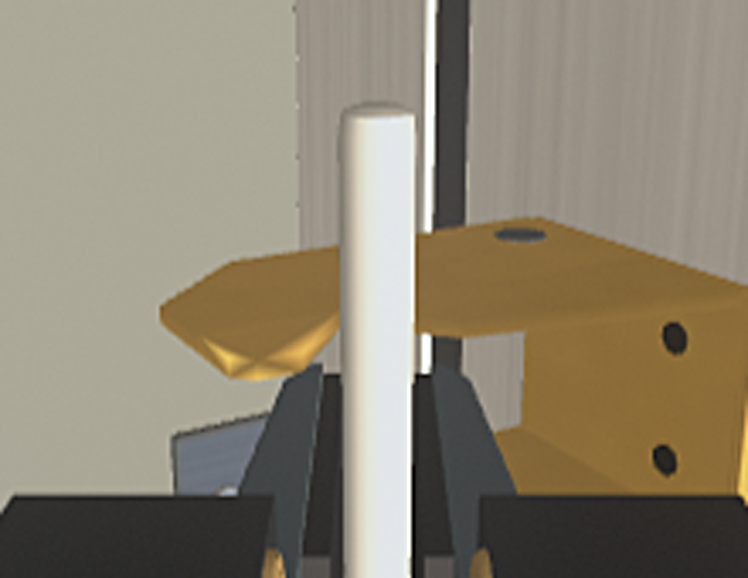

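View pics/s20c.png

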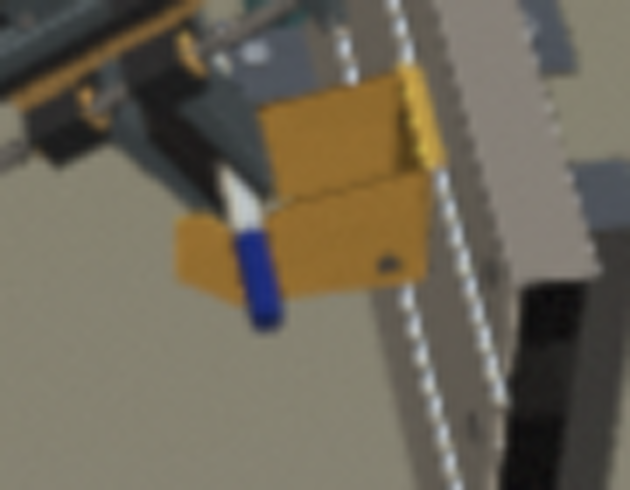

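Call:
play_rows:
  increments:
    - [0,0,0,-0.16,0.25,0,4]
    - [0,0,0,-0.16,0.25,0,4]
    - [0,0,0,-0.16,0.25,0,4]
    - [0,0,0,-0.16,0.25,0,4]
    - [0,0,0,-0.16,0.25,0,4]
    - [0,0,0,-0.16,0.25,0,4]
    - [0,0,0,-0.16,0.25,0,4]
    - [0,0,0,0,0,0,4]
    - [0,0,0,0,0,0,4]
    - [0,0,0,0,0,0,4]

```text
t: 42.6
tool_pos: [633.7, -4.0, 164.2]
orientation: [-1.473, -0.567, -0.305]
ft_force: [-2.8, 0.3, 6.2]
width: 10.4
```

```bash
python3 st2.py
```

```text
t 42.6 barrel panel [-67.58 -60.09 168.47] F [-2.73  0.82  6.22] w 10.37 axis in panel [-0.  1.  0.] alpha 57.8
```

Call:
play_rows:
  increments:
    - [0,0,0,0.3,-0.5,0,4]
    - [0,0,0,-0.1,-0.65,0,4]
    - [0,0,0,-0.6,-0.37,0,4]
    - [0,0,0,-0.4,-0.25,0,4]
    - [0,0,0,-0.16,0.25,0,4]
    - [0,0,0,-0.21,0.34,0,4]
    - [0,0,0,-0.21,0.34,0,4]
    - [0,0,0,-0.21,0.34,0,4]
    - [0,0,0,-0.21,0.34,0,4]
    - [0,0,0,0,0,0,4]

```text
t: 43.6
tool_pos: [632.6, -4.3, 163.4]
orientation: [-1.474, -0.568, -0.306]
ft_force: [0.7, 0.8, 5.1]
width: 10.8
```

```bash
python3 st2.py
```

```text
t 43.6 barrel panel [-68.72 -60.25 167.65] F [0.85 0.69 5.07] w 10.77 axis in panel [ 0.  1. -0.] alpha 57.77
```

Call:
play_rows:
  increments:
    - [0,0,0,0.2,-0.1,0,4]
    - [0,0,0,0.15,-0.15,0,4]
    - [0,0,0,0,0,0,4]
    - [0,0,0,0,0,0,4]
    - [0,0,0,0,0,0,4]
    - [0,0,0,0,0,0,4]
    - [0,0,0,0,0,0,4]
    - [0,0,0,0,0,0,4]
    - [0,0,0,0,0,0,4]
    - [0,0,0,0,0,0,4]

```text
t: 44.6
tool_pos: [632.5, -4.3, 163.3]
orientation: [-1.474, -0.567, -0.305]
ft_force: [2.6, 1.0, 4.8]
width: 10.6
```

```bash
python3 st2.py; python3 - <<'E'
from look import *
q=look("wrist","w21",["pen_rest"]);look("side","s21",["pen_rest","marker"]);
a=cv2.imread("pics/s21.png");cv2.imwrite("pics/s21c.png",cv2.resize(a[180:250,260:350],None,fx=7,fy=7,interpolation=cv2.INTER_CUBIC))
a=cv2.imread("pics/w21.png");cv2.imwrite("pics/w21c.png",cv2.resize(a[130:300,170:390],None,fx=3.4,fy=3.4,interpolation=cv2.INTER_CUBIC))
E
```

```text
t 44.6 barrel panel [-68.79 -60.23 167.55] F [2.76 0.53 4.81] w 10.59 axis in panel [0. 1. 0.] alpha 57.82
wrist pen_rest 0.88 [355. 234.] 9474
side pen_rest 0.65 [308. 206.] 790
side marker 0.4 [297. 216.] 104
```

View pics/w21c.png

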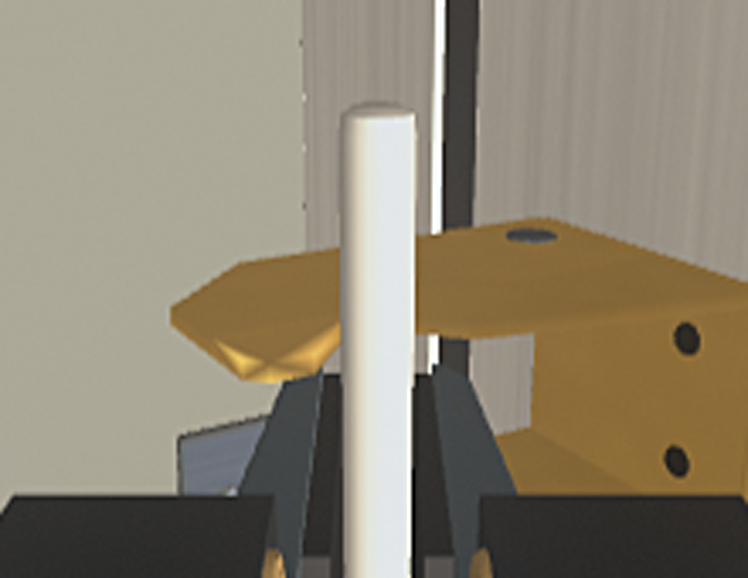

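View pics/s21c.png

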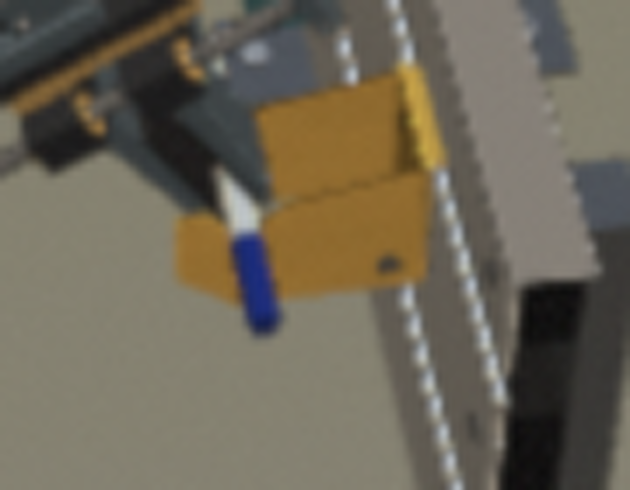

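Call:
play_rows:
  increments:
    - [0,0,0,0.2,-0.07,0,4]
    - [0,0,0,0.2,-0.07,0,4]
    - [0,0,0,0.2,-0.07,0,4]
    - [0,0,0,0,0,0,4]
    - [0,0,0,0,0,0,4]
    - [0,0,0,0,0,0,4]
    - [0,0,0,0,0,0,4]
    - [0,0,0,0,0,0,4]
    - [0,0,0,0,0,0,4]
    - [0,0,0,0,0,0,4]

```text
t: 45.85
tool_pos: [632.5, -4.2, 163.4]
orientation: [-1.474, -0.566, -0.304]
ft_force: [2.8, 0.1, 3.7]
width: 10.6
```

```bash
python3 st2.py
```

```text
t 45.85 barrel panel [-68.81 -60.12 167.64] F [ 2.75 -0.42  3.69] w 10.59 axis in panel [-0.  1.  0.] alpha 57.88
```

Call:
play_rows:
  increments:
    - [0,0,0,0.2,0,0,4]
    - [0,0,0,0.2,0,0,4]
    - [0,0,0,0.2,0,0,4]
    - [0,0,0,0,0,0,4]
    - [0,0,0,0,0,0,4]
    - [0,0,0,0,0,0,4]
    - [0,0,0,0,0,0,4]
    - [0,0,0,0,0,0,4]
    - [0,0,0,0,0,0,4]
    - [0,0,0,0,0,0,4]

```text
t: 46.85
tool_pos: [632.6, -4.0, 163.4]
orientation: [-1.473, -0.565, -0.303]
ft_force: [-0.4, -1.4, 3.3]
width: 10.2
```

```bash
python3 st2.py
```

```text
t 46.85 barrel panel [-68.68 -59.97 167.63] F [-0.6  -1.28  3.31] w 10.23 axis in panel [-0.     1.     0.001] alpha 57.93
```

Call:
play_rows:
  increments:
    - [0,0,0,0.08,-0.12,0,4]
    - [0,0,0,0,0,0,10.6]
    - [0,0,0,0,0,0,11.2]
    - [0,0,0,0,0,0,12]
    - [0,0,0,0,0,0,14]
    - [0,0,0,0,0,0,17]
    - [0,0,0,0,0,0,20]
    - [0,0,0,0,0,0,24]
    - [0,0,0,0,0,0,26]
    - [0,0,0,0,0,0,26]

```text
t: 47.85
tool_pos: [632.9, -4.0, 163.8]
orientation: [-1.473, -0.566, -0.304]
ft_force: [0.1, -0.0, 0.1]
width: 26.0
```

```bash
python3 st2.py; python3 - <<'E'
from look import *
q=look("wrist","w22",["pen_rest"]);look("side","s22",["pen_rest","marker"]);
a=cv2.imread("pics/s22.png");cv2.imwrite("pics/s22c.png",cv2.resize(a[180:250,260:350],None,fx=7,fy=7,interpolation=cv2.INTER_CUBIC))
a=cv2.imread("pics/w22.png");cv2.imwrite("pics/w22c.png",cv2.resize(a[130:300,170:390],None,fx=3.4,fy=3.4,interpolation=cv2.INTER_CUBIC))
E
```

```text
t 47.85 barrel panel [-68.36 -60.01 168.07] F [ 0.07 -0.04  0.11] w 26.0 axis in panel [-0.  1.  0.] alpha 57.89
side pen_rest 0.62 [310. 207.] 759
side marker 0.66 [298. 217.] 130
side marker 0.65 [311. 209.] 753
```

View pics/w22c.png

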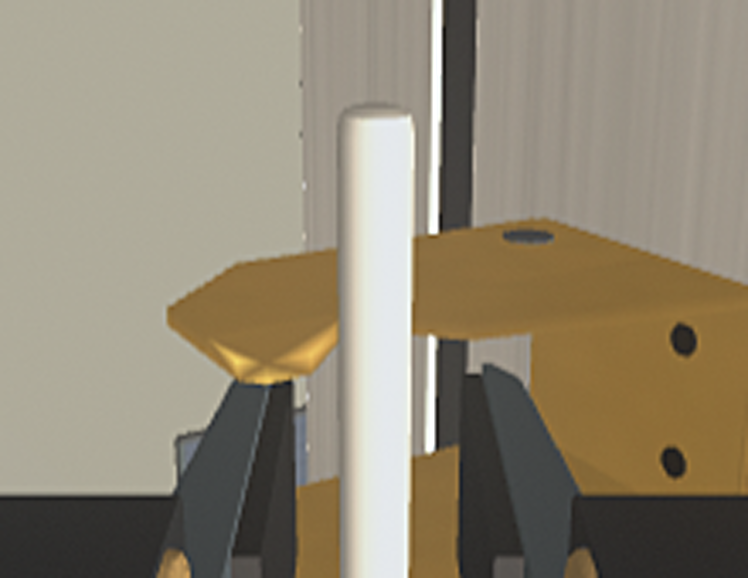

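View pics/s22c.png

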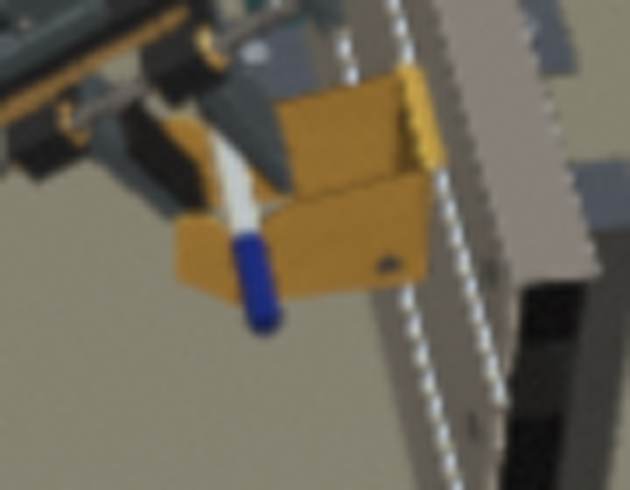

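Call:
play_rows:
  increments:
    - [0,0,0,0,-4,0,26]
    - [0,0,0,0,-8,0,26]
    - [0,0,0,0,-12,0,26]
    - [0,0,0,0,-18,0,26]
    - [0,0,0,0,-22,0,26]
    - [0,0,0,0,-22,0,26]
    - [0,0,0,0,-20,0,26]
    - [0,0,0,0,-14,0,26]
    - [0,0,0,0,0,0,26]
    - [0,0,0,0,0,0,26]

```text
t: 49.1
tool_pos: [569.8, -15.2, 266.1]
orientation: [-1.474, -0.567, -0.305]
ft_force: [0.1, -0.2, 0.6]
width: 26.4
```

```bash
python3 st2.py; python3 - <<'E'
from look import *
q=look("wrist","w23",["pen_rest","marker"]);look("side","s23",["pen_rest","marker","cleaner_bottle","cup_red","screwdriver"]);look("scene","c23",["marker","pen_rest"])
a=cv2.imread("pics/s23.png");cv2.imwrite("pics/s23c.png",cv2.resize(a[180:250,260:350],None,fx=7,fy=7,interpolation=cv2.INTER_CUBIC))
E
```

```text
t 49.1 barrel panel [-132.4   -60.16  270.34] F [ 0.07 -0.25  0.65] w 26.37 axis in panel [-0.  1. -0.] alpha 57.83
wrist pen_rest 0.65 [323. 204.] 4859
wrist marker 0.93 [279. 209.] 1895
side pen_rest 0.8 [305. 206.] 950
side marker 0.58 [295. 209.] 142
side cleaner_bottle 0.64 [250. 351.] 740
side cup_red 0.67 [283. 132.] 413
side screwdriver 0.59 [239. 253.] 250
side screwdriver 0.34 [283. 133.] 424
scene pen_rest 0.85 [298. 188.] 419
```

View pics/w23.png

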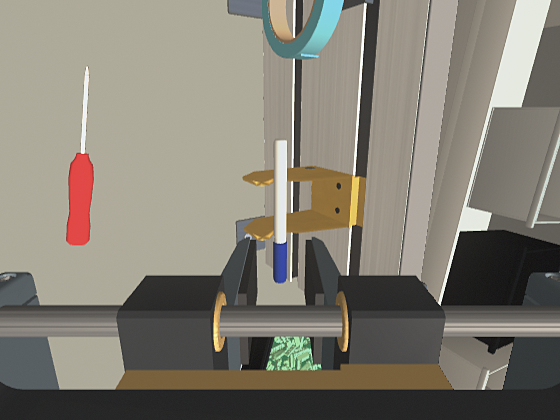

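View pics/s23c.png

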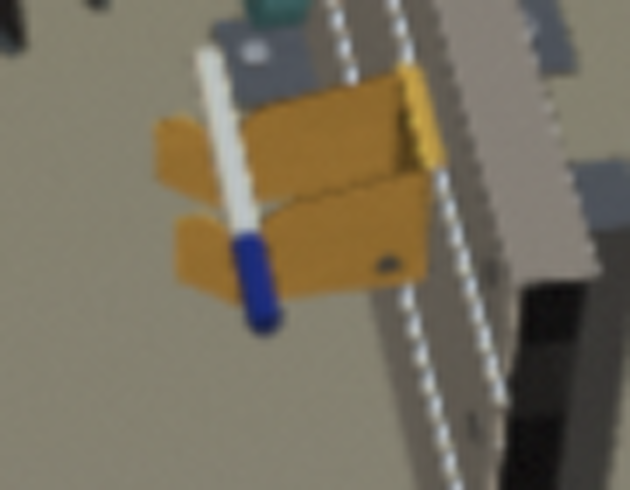

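View pics/c23.png

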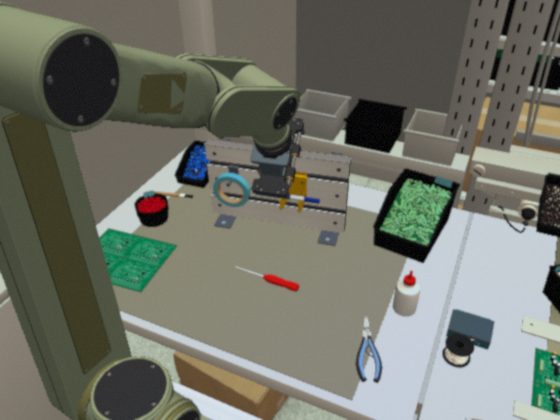

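```bash
python3 - <<'E'
from workcell import env
print(env.job_done()); o=env.observe(); print(o["t"])
E
```

```text
the job is handed in; nothing more can be done
None
the job is handed in; nothing more can be done
```

The pen rest is hanging in the upper slot beside the tape roll, the marker lies in both its notches, and I handed the job in at about 49 s. No verdict came back.

**What I did**
- I first dragged the marker about 9 cm away from under the tape roll with open fingertips, so there was room to grip it later.
- I gripped the rest and touched its hook tip to the panel to find the face exactly. I then entered the hook at 38° tilt on the 45° line without contact and swung it flat.
- I pressed the rest down with about 11 N vertically (corrected for its weight), still gripped, then let go.
- I picked up the marker and lowered it until both V flanks carried it (about 3 N down, almost no sideways force). It stayed gripped there for more than a second before I opened slowly and backed off.

**Last checks**
- The final wrist and side pictures show the marker square across both cheeks with the cap outside. The rest is in the slot and nothing is touched.
- In the same pictures the bottle, cup and screwdriver show no visible shift; I did not measure them again.

**Where the checks disagreed**
- **Notch position:** the marker met the notches about 2.6 mm further from the panel and 1.4 mm lower than the exact home position predicts. The hook's play, with the front sagging slightly, would explain most of that, so I expect it to be within limits.
- **Rest pitch:** picture fits of the hung rest gave between -1.4° and +3.9°. One fit that included the hidden hook gave -7°, and I discarded it. I did not repeat the pitch fit on the last pictures.

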